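Find the grinding tube that still has its ball

ROBOT

A 7-joint arm with a two-finger parallel gripper is mounted at the origin on a cart in front of the work surface, level with it; the furniture and walls round the work are solid. World frame = base frame: x ahead of the robot, y to its left, z up, the work surface at z = 0. Lengths are in m, angles in rad, forces in N, time in s.
With the tool pointing down it reaches from about 0.4 to 0.875 m from the base axis. Payload 19.3 kg.
Tool frame: the origin (TCP) lies midway between the tips of the shut fingers; the grasp point (between the pads) lies 19 mm behind it (bot.grip_point_offset is the distance from the TCP to the grasp point, in m); z points along the fingers, y is the direction in which the jaws open and shut (so a half turn about z gives the same grasp; the last joint's range is limited). The gripper opens to 85 mm and grips with 20 to 120 N. Pads are 22 mm wide; open, the fingers measure 114 mm over their backs; the gripper's body (76 mm by 85 mm) begins 54 mm behind the grasp point. The pads swing forward as they close: fully open they stand 13 mm farther back than shut.
Start: joints at [-1.188, 0.521, -0.036, 1.599, 0.021, 1.021, -0.113], TCP at [0.273, 0.562, 0.231] pointing down, gripper open.
Joint ranges: [-2.91, 2.91], [-0.3, 2.13], [-1.5, 1.42], [0.17, 2.43], [-1.26, 4.41], [0.16, 1.93], [-2.52, 2.52]. Speed limits (rad/s): [1.89, 1.89, 2.39, 2.39, 3.01, 3.01, 3.01].

INTERFACE

Orientations are given as [roll, pitch, yaw] about the fixed x, y, z axes, in that order (R = Rz(yaw) Ry(pitch) Rx(roll)).
In Python, from workcell import bot, viewer, workorder gives the robot as it stands.
- The arm moves only by the tool move_arm, never from a script. Its argument "plan" is a list of rows, each a list of 6 numbers: the shift along the tool's x, y, z scaled (see below), then the turn, a rotation vector about the tool's x, y, z scaled (see below). A call has 1 to 5 rows; each row shifts and turns the commanded pose from where the row before left it, along the tool's axes as they then stand; what a row does not reach is not made up. The controller multiplies each number of a shift by 0.025 m and each number of a turn by pi rad. A row lasts 1/10 s, in which the tool goes at most 50 mm and 8.59 degrees, less where a joint would pass 70% of its speed; a pose out of reach is approached as far as the arm can. A call with a number of a shift or a turn outside -1 to 1 is refused whole. A call with a gripper value outside its range is refused whole. "claw" is the closure, from -1 (fully open) to 1 (shut), so that 0 is half open, set as the call begins (left out, the last holds). The fingers move at their own pace and stop on an object; "force" is the grip in N (left out, the last holds). Time passes only in rows, so rows that do not move let the fingers close. It gives the time, the measured TCP pose, the force and the opening at its end, in the units of the state.
- bot.observe(): the state, without advancing time (a new reading comes with each control period).
- viewer.grab_frame(name): name is "scene" or "top"; returns the picture (384x512x3 uint8, red, green, blue); there is no depth.
- viewer.camera_info(name): a dict with "K" (3x3 intrinsics, pixels), "D" ([k1, k2, p1, p2, k3] as OpenCV has them; the pictures are not rectified), "R" (3x3) and "t" (3): a world point X has camera coordinates R X + t. Camera axes: x right, y down, z forward; pixel columns grow to the right and rows downward; lengths in m; the calibration is good to about 2 mm. A picture is of the moment at which its call begins. camera_info takes no time and is no camera call.
- workorder.job_done(): hands the job in, once; it reports no verdict.
The state is a dict: "clock": time; "qpos": joint angles; "qd": joint speeds; "joint_efforts": joint torques, N m; "position": TCP position; "tool_rot": TCP orientation; "force": force on the tool from outside, world axes, zero at the start; "moment": the same for the moment, N m; "grip_width": finger opening in m.
Only numpy, scipy, OpenCV 4.12 (cv2) and the standard library are available. Lean on these libraries where they do the work, as an engineer would, in place of code of your own. Each camera call takes 0.05 s, during which the arm holds its last target.

TASK

A grinding ball was left behind in one of the three closed grinding tubes in the carrier. Swing the carrier's retaining bail right back to its stop; then, working from left to right, lift each tube clear in turn and shake it briskly end to end, so that you know which one rattles. Finally take the rattling tube, hold it level and still about a hand's breadth (10 cm) above the middle of the white tray, ready to be opened there, and finish still holding it, with the other two tubes laid home in their own nests, the bail still back and everything else left where it is.

Things in the scene. Friction and masses are not known exactly. Their poses are not given: they have to be found in the camera images.
- carrier: Grey painted metal tube carrier, firm on the worktop: base plate 136 x 270 x 8 mm (x, y, z), on it three V nests 90 mm apart along its y, and at each end (y = +-130 mm) an upright cheek, 64 mm high, for the retaining bail. Origin at the centre of its underside; +y is its left end seen from the robot, +x its back (turned by up to 0.18 rad).
- bail (a joint): Hinge of the retaining bail, a 6 mm steel wire frame whose cross bar lies across the middle of the tubes, 7 mm above them: no tube comes out while it is shut. 0 = shut, 2.5 rad = right back on its stop behind the carrier; grows as the bar swings up and over to the carrier's +x side. Friction (0.12 N m, 2 N at the grip) holds it wherever it is left. Starts at 0 to 0.12.
- bail_grip (a point): Middle of the bail's grip: black ribbed round sleeve, 15 mm in diameter, 46 mm long along the carrier's y, at the right end of the cross bar, free below. It moves with the bail on a 56 mm radius about bail_hinge in the carrier's x-z plane: shut, it is 50 mm in front of and 26 mm above bail_hinge (68 mm over the worktop); right back, 56 mm behind and 9 mm above it.
- bail_hinge (a point): Fixed point on the bail's hinge axis (along the carrier's y) beside the grip at the right end: 42 mm above the worktop, 50 mm behind the carrier's middle line.
- tube_1: The left closed stainless grinding tube, lying level: 130 mm long, 44 mm in diameter, with tight ribbed screw caps (48 mm, 16 mm long) at both ends. Origin at its centre, x along its axis (it may roll about x). Lies in nest_1. One of the three tubes (any, no outward sign) holds one loose 30 mm ball, 0.21 kg, that rolls 33 mm to either side of the middle when shaken or tipped end to end and mostly stays there; nothing is loose in the others.
- tube_2: The middle closed stainless grinding tube, lying level: 130 mm long, 44 mm in diameter, with tight ribbed screw caps (48 mm, 16 mm long) at both ends. Origin at its centre, x along its axis (it may roll about x). Lies in nest_2. Looks the same as the others. The tubes alone weigh 0.29 to 0.61 kg each, drawn separately, balanced about the middle, so weight does not tell where the ball is.
- tube_3: The right closed stainless grinding tube, lying level: 130 mm long, 44 mm in diameter, with tight ribbed screw caps (48 mm, 16 mm long) at both ends. Origin at its centre, x along its axis (it may roll about x). Lies in nest_3. Looks the same as the others.
- nest_1 (a point): Where the centre of tube_1 belongs when it lies home in the left nest, 36 mm above the worktop; axes as the carrier's, the tube along x. Two V saddles (31 to 45 mm from the middle along x, 31 mm high) carry it; its caps just clear them, with 3 mm of end play. Middle 60 mm free; 46 mm between neighbouring tubes for fingers.
- nest_2 (a point): Where the centre of tube_2 belongs when it lies home in the middle nest, 36 mm above the worktop; axes as the carrier's, the tube along x. Two V saddles (31 to 45 mm from the middle along x, 31 mm high) carry it; its caps just clear them, with 3 mm of end play. Middle 60 mm free; 46 mm between neighbouring tubes for fingers.
- nest_3 (a point): Where the centre of tube_3 belongs when it lies home in the right nest, 36 mm above the worktop; axes as the carrier's, the tube along x. Two V saddles (31 to 45 mm from the middle along x, 31 mm high) carry it; its caps just clear them, with 3 mm of end play. Middle 60 mm free; 46 mm between neighbouring tubes for fingers.
- tray_centre (a point): Centre of the floor of the shallow white rectangular tray (95 x 140 x 19 mm) that stands fixed on the worktop in front of the analyser; 3 mm above the worktop, z up.

How it is judged:
By the outcome, as a careful person would: the job done as asked, in the order asked, and still so for the second after the job is handed in, while the arm keeps its last pose, push and grip.
It also fails if it takes over 72 s, if anything falls off the work surface, if the arm or the gripper's body presses on something with over 40 N, if the wrist force passes 120 N, or if a joint passes its speed limit or range.

## Working session

There is one attempt and no reset: what is moved stays moved. The work goes in short steps, Python scripts to look and compute and a tool call to move; the robot and the scene stay as the last step left them, time stands still between calls to the robot, and variables do not carry over. Pictures are saved under pics/ and viewed, and the job is handed in when it is done.

Besides the shell and the picture viewer there is one more tool, called after "Call:" as name([rows], argument=value, ...), one row to a line, values as JSON. move_arm: Moves the arm, as the interface text tells. Shifts and turns lie within -1 to 1; 1 stands for 0.025 m of shift or pi rad of turn. Its arguments: {"type":"object","properties":{"plan":{"type":"array","items":{"type":"array","items":{"type":"number"}}},"claw":{"type":"number"},"force":{"type":"number"}},"required":["plan"]}

```bash
ls; mkdir -p pics
python3 - <<'E'
from workcell import bot, viewer, workorder
import cv2
for n in("scene","top"):
    im=viewer.grab_frame(n); cv2.imwrite(f"pics/{n}0.png",im[:,:,::-1])
    c=viewer.camera_info(n); print(n,c)
print(bot.observe()); print(bot.grip_point_offset)
E
```

```text
pics
scene {'K': array([[404.90568034,   0.        , 255.92746256],
       [  0.        , 404.90568034, 190.28964705],
       [  0.        ,   0.        ,   1.        ]]), 'D': array([-0.03203044,  0.        ,  0.        ,  0.        ,  0.        ]), 'R': array([[ 0.8483151 ,  0.52943233, -0.00793073],
       [ 0.41240305, -0.67004366, -0.6172238 ],
       [-0.33209217,  0.52032962, -0.78674766]]), 't': array([-0.46192075, -0.15571884,  1.1354217 ])}
top {'K': array([[477.38152211,   0.        , 260.63644536],
       [  0.        , 477.38152211, 193.94199202],
       [  0.        ,   0.        ,   1.        ]]), 'D': array([-0.06075924,  0.        ,  0.        ,  0.        ,  0.        ]), 'R': array([[ 0.00298464, -0.99997181, -0.00689014],
       [-0.99404161, -0.00221604, -0.10897871],
       [ 0.10896037,  0.00717435, -0.9940202 ]]), 't': array([0.00546347, 0.51939937, 1.08479992])}
{'clock': 0.1, 'qpos': array([-1.18818628,  0.52197131, -0.03630621,  1.59990484,  0.02121665,
        1.02104559, -0.11283974]), 'qd': array([ 1.58085861e-03, -2.40710366e-03,  4.21001163e-04, -2.56571777e-03,
        7.45243837e-05, -1.82823958e-03,  1.00345042e-03]), 'joint_efforts': array([ 5.10742451e-03, -9.28496647e+01,  1.98481210e+00, -3.70533907e+01,
        1.83269317e-02,  5.36215404e-03,  2.39365136e-05]), 'position': array([0.27336152, 0.56175718, 0.23078951]), 'tool_rot': array([-3.14065285e+00,  8.70893546e-05,  2.68872139e+00]), 'force': array([-0.16750129, -0.48792291,  0.19417029]), 'moment': array([-0.0573561 , -0.00443873,  0.05313979]), 'grip_width': 0.08500059029050244}
0.0187
```

View pics/scene0.png

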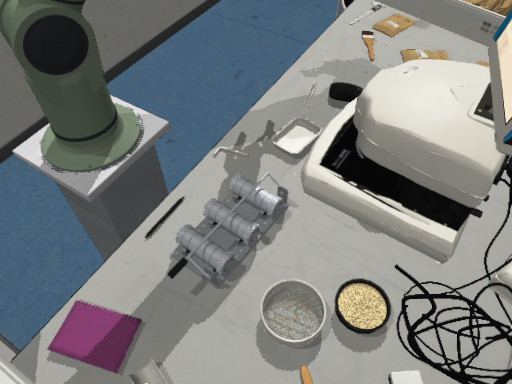

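View pics/top0.png

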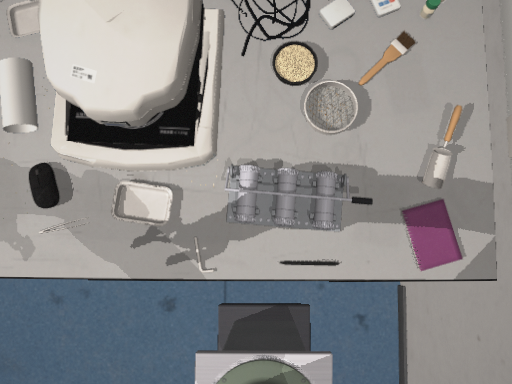

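```bash
cat > h.py <<'E'
import numpy as np, cv2
from workcell import bot, viewer, workorder
def proj(n,P):
    c=viewer.camera_info(n); r,_=cv2.Rodrigues(c["R"])
    p,_=cv2.projectPoints(np.array(P,float).reshape(-1,1,3),r,c["t"],c["K"],c["D"]); return p[:,0]
def unproj(n,uv,z):
    c=viewer.camera_info(n)
    q=cv2.undistortPoints(np.array(uv,float).reshape(-1,1,2),c["K"],c["D"])[:,0]
    d=np.c_[q,np.ones(len(q))]@c["R"]; o=-c["R"].T@c["t"]
    s=(np.broadcast_to(z,len(q))-o[2])/d[:,2]; return o+d*s[:,None]
def crop(n,x0,y0,x1,y1,s,out,pts=None):
    im=viewer.grab_frame(n)[:,:,::-1].copy(); im=im[y0:y1,x0:x1]
    im=cv2.resize(im,None,fx=s,fy=s,interpolation=cv2.INTER_CUBIC)
    if pts is not None:
        for u,v in (proj(n,pts)-[x0,y0]+.5)*s: cv2.circle(im,(int(round(u)),int(round(v))),2,(0,0,255),-1)
    cv2.imwrite(out,im)
E
python3 - <<'E'
from h import *
crop("top",210,150,390,245,4.4,"pics/t1.png")
crop("scene",150,160,310,300,4.2,"pics/s1.png")
crop("top",90,160,200,240,6,"pics/t2.png")
print(proj("scene",[[.273,.562,.231],[0,0,0]]),proj("top",[[.273,.562,.231],[0,0,0]]))
print(unproj("top",[[228,223],[340,229],[347,171],[143,203]],[.008,.008,.008,.003]))
E
```

```text
[[278.66196584  -5.23512324]
 [ 92.17321673 135.0861907 ]] [[-30.36226174 309.65614508]
 [263.00723175 419.32695574]]
[[ 0.452418    0.08383081  0.008     ]
 [ 0.43887732 -0.18042215  0.008     ]
 [ 0.57723071 -0.19924909  0.008     ]
 [ 0.49973037  0.28850488  0.003     ]]
```

View pics/t1.png

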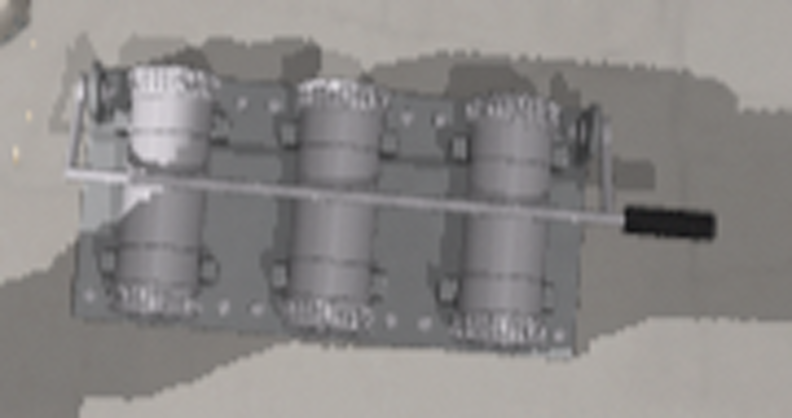

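View pics/s1.png

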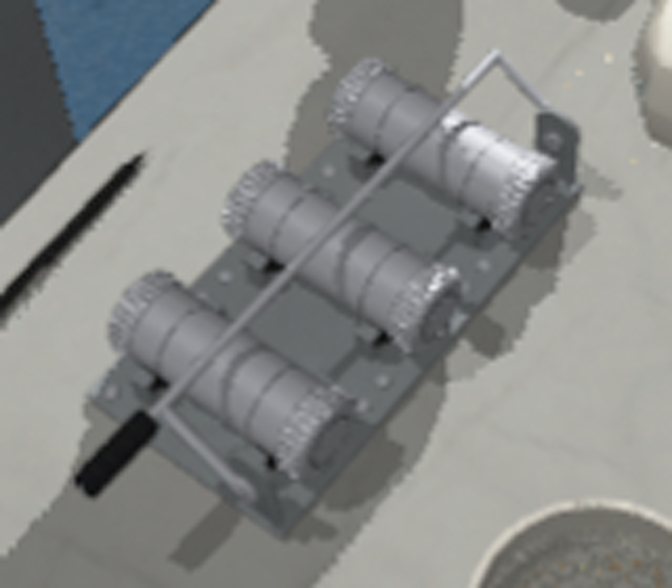

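View pics/t2.png

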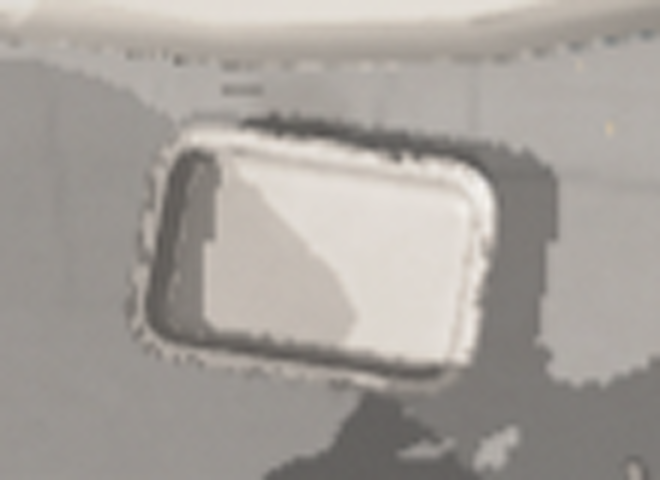

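```bash
cat > fit.py <<'E'
from h import *
from scipy.optimize import least_squares
T=lambda p:np.array(p)/4.4+[210,150]-.0
S=lambda p:np.array(p)/4.2+[150,160]
def W(q,P):
    c,s=np.cos(q[2]),np.sin(q[2]); P=np.atleast_2d(P)
    return np.c_[q[0]+c*P[:,0]-s*P[:,1],q[1]+s*P[:,0]+c*P[:,1],P[:,2]]
def grip(a,y):
    f=np.arctan2(.026,-.05)-a; return [.05+.0564*np.cos(f),y,.042+.0564*np.sin(f)]
if __name__=="__main__":
    obs=[("top",T([73,316]),(-.068,.135,.008)),("top",T([573,354]),(-.068,-.135,.008)),
     ("scene",S([90,398]),(-.068,-.135,.008)),("scene",S([283,537]),(.068,-.135,.008)),("scene",S([580,190]),(.068,.135,.008))]
    def res(q):
        r=[proj(n,W(q,P))[0]-uv for n,uv,P in obs]
        g=W(q,grip(q[3],q[4]))
        r+= [proj("top",g)[0]-T([669,222]),proj("scene",g)[0]-S([117,455])]
        return np.concatenate(r)
    s=least_squares(res,[.5,-.05,-.07,.05,-.17],loss="soft_l1"); q=s.x
    print(q,res(q).round(1))
    print("grip",W(q,grip(q[3],q[4])),"hinge",W(q,[.05,q[4],.042]))
    for y in(.09,0,-.09): print("nest",W(q,[0,y,.036]))
    pts=[W(q,[x,y,.008])[0] for x in(-.068,.068) for y in(-.135,.135)]
    for y in(.09,0,-.09):
        for sx in(-.065,.065):
            for a in np.linspace(0,2*np.pi,16): pts.append(W(q,[sx,y+.024*np.cos(a),.036+.024*np.sin(a)])[0])
    pts.append(W(q,grip(q[3],q[4]))[0])
    crop("top",210,150,390,245,4.4,"pics/t3.png",pts)
    crop("scene",150,160,310,300,4.2,"pics/s3.png",pts)
    t=np.array([[165,120],[492,165],[455,385],[140,345]])/6+[90,160]
    c=unproj("top",t,.019); print("tray",c,c.mean(0))
E
python3 fit.py
```

```text
[ 0.51299156 -0.05268583 -0.0773311   0.03855301 -0.16822265] [ 0.  -0.2  0.5  0.3 -1.5 -0.6  0.   0.4  1.2 -1.7 -0.3 -0.2  0.1  0.5]
grip [[ 0.50099375 -0.22048307  0.06992964]] hinge [[ 0.54984625 -0.22426843  0.042     ]]
nest [[0.51994442 0.0370452  0.036     ]]
nest [[ 0.51299156 -0.05268583  0.036     ]]
nest [[ 0.50603869 -0.14241686  0.036     ]]
tray [[0.55300165 0.34730422 0.019     ]
 [0.53526258 0.21640673 0.019     ]
 [0.44862074 0.22898121 0.019     ]
 [0.46375363 0.3540918  0.019     ]] [0.50015965 0.28669599 0.019     ]
```

View pics/t3.png

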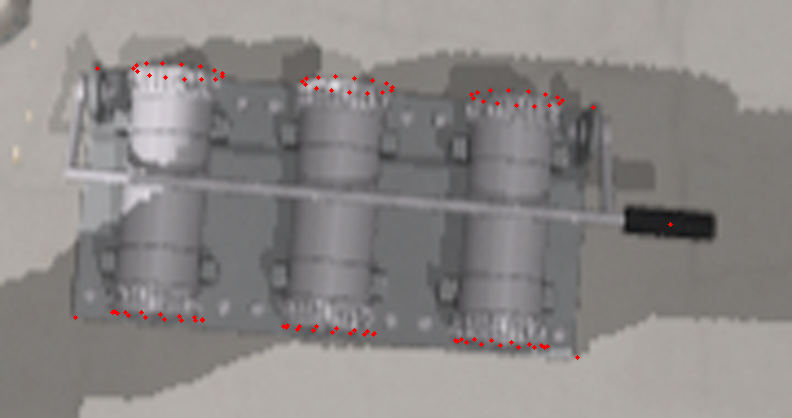

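View pics/s3.png

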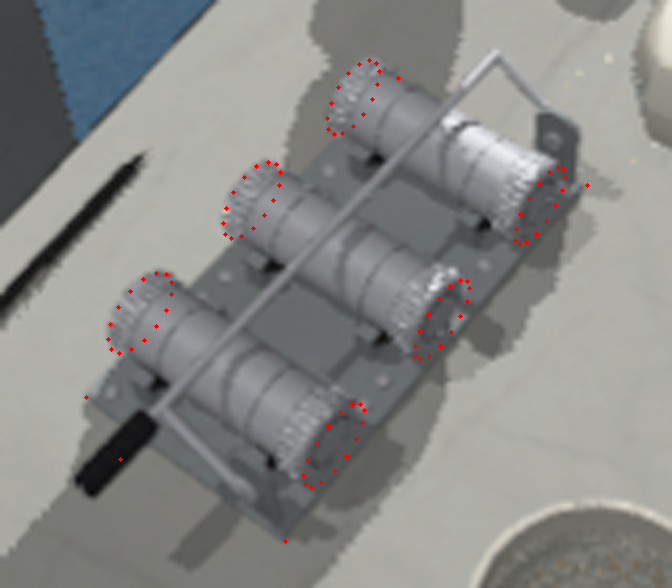

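```bash
cat > go.py <<'E'
import sys
from h import *
from scipy.spatial.transform import Rotation as R
def go(tgt,yaw,st=None,sp=.0245):
    o=bot.observe() if st is None else st
    r=R.from_euler("xyz",o["tool_rot"]); rt=R.from_euler("xyz",[np.pi,0,yaw])
    # shift expressed assuming constant orientation steps
    rv=(r.inv()*rt).as_rotvec(); d=np.array(tgt)-o["position"]
    n=1
    while True:
        rows=[];cur=r
        for i in range(n):
            loc=cur.inv().apply(d/n); rows.append(np.r_[loc/.025,rv/n/np.pi]); cur=cur*R.from_rotvec(rv/n)
        rows=np.array(rows)
        if abs(rows[:,:3]).max()<=sp/.025 and np.linalg.norm(rv)/n<=.149: break
        n+=1
    print("clock",o["clock"].round(2),"pos",o["position"].round(4),"rot",o["tool_rot"].round(3),"q",o["qpos"].round(2),"F",o["force"].round(1),"w",round(o["grip_width"],4))
    for w in rows: print([round(float(v),3) for v in w])
if __name__=="__main__":
    a=[float(v) for v in sys.argv[1:]]
    go(a[:3],a[3],sp=a[4] if len(a)>4 else .0245)
E
python3 go.py .45 .15 .2 2.0
```

```text
Traceback (most recent call last):
  File "go.py", line 21, in <module>
    go(a[:3],a[3],sp=a[4] if len(a)>4 else .0245)
    ~~^^^^^^^^^^^^^^^^^^^^^^^^^^^^^^^^^^^^^^^^^^^
  File "go.py", line 17, in go
    print("clock",o["clock"].round(2),"pos",o["position"].round(4),"rot",o["tool_rot"].round(3),"q",o["qpos"].round(2),"F",o["force"].round(1),"w",round(o["grip_width"],4))
                  ^^^^^^^^^^^^^^^^
AttributeError: 'float' object has no attribute 'round'
```

```bash
sed -i 's/o\["clock"\].round(2)/round(o["clock"],2)/' go.py; python3 go.py .45 .15 .2 2.0
```

```text
clock 0.35 pos [0.2734 0.5619 0.2312] rot [-3.141  0.     2.689] q [-1.19  0.52 -0.04  1.6   0.02  1.02 -0.11] F [-0.5 -0.3 -0.2] w 0.0854
[-0.714, -0.617, 0.066, -0.0, 0.0, 0.012]
[-0.736, -0.591, 0.066, -0.0, 0.0, 0.012]
[-0.757, -0.564, 0.066, -0.0, 0.0, 0.012]
[-0.776, -0.536, 0.066, -0.0, 0.0, 0.012]
[-0.795, -0.508, 0.066, -0.0, 0.0, 0.012]
[-0.813, -0.478, 0.066, -0.0, 0.0, 0.012]
[-0.83, -0.449, 0.066, -0.0, 0.0, 0.012]
[-0.846, -0.418, 0.066, -0.0, 0.0, 0.012]
[-0.86, -0.387, 0.066, -0.0, 0.0, 0.012]
[-0.874, -0.356, 0.066, -0.0, 0.0, 0.012]
[-0.886, -0.324, 0.066, -0.0, 0.0, 0.012]
[-0.897, -0.292, 0.066, -0.0, 0.0, 0.012]
[-0.907, -0.259, 0.066, -0.0, 0.0, 0.012]
[-0.916, -0.226, 0.066, -0.0, 0.0, 0.012]
[-0.924, -0.193, 0.066, -0.0, 0.0, 0.012]
[-0.93, -0.159, 0.066, -0.0, 0.0, 0.012]
[-0.935, -0.125, 0.066, -0.0, 0.0, 0.012]
[-0.939, -0.091, 0.066, -0.0, 0.0, 0.012]
[-0.942, -0.057, 0.066, -0.0, 0.0, 0.012]
```

Call:
move_arm([
  [-0.75,-0.6,0.06,0,0,0.012],
  [-0.75,-0.6,0.06,0,0,0.012],
  [-0.8,-0.55,0.06,0,0,0.012],
  [-0.8,-0.55,0.06,0,0,0.012],
  [-0.8,-0.5,0.06,0,0,0.012],
], claw=0, force=20)

```text
clock: 0.85
position: [0.3228, 0.4513, 0.2238]
tool_rot: [3.142, 0.0, 2.499]
force: [0.9, -0.2, 0.3]
grip_width: 0.0427
```

Call:
move_arm([
  [-0.85,-0.5,0.06,0,0,0.015],
  [-0.85,-0.45,0.06,0,0,0.015],
  [-0.9,-0.4,0.06,0,0,0.015],
  [-0.9,-0.4,0.06,0,0,0.015],
  [-0.9,-0.35,0.06,0,0,0.015],
])

```text
clock: 1.35
position: [0.3695, 0.3377, 0.2162]
tool_rot: [-3.142, 0.0, 2.261]
force: [0.8, -0.0, -0.6]
grip_width: 0.0429
```

Call:
move_arm([
  [-0.95,-0.3,0.06,0,0,0.015],
  [-0.95,-0.3,0.06,0,0,0.015],
  [-0.95,-0.2,0.06,0,0,0.015],
  [-1,-0.2,0.06,0,0,0.015],
  [-1,-0.1,0.06,0,0,0.015],
])

```text
clock: 1.85
position: [0.415, 0.2216, 0.2088]
tool_rot: [3.141, -0.0, 2.025]
force: [0.6, 0.5, -0.3]
grip_width: 0.0426
```

```bash
python3 go.py .501 -.2205 .13 1.4935
```

```text
clock 1.85 pos [0.415  0.2216 0.2088] rot [ 3.141 -0.     2.025] q [-0.77  0.31  0.19  2.03 -0.08  0.81 -0.08] F [ 0.6  0.5 -0.3] w 0.0426
[-0.916, -0.246, 0.166, 0.0, -0.0, 0.009]
[-0.922, -0.22, 0.166, 0.0, -0.0, 0.009]
[-0.928, -0.194, 0.166, 0.0, -0.0, 0.009]
[-0.933, -0.168, 0.166, 0.0, -0.0, 0.009]
[-0.938, -0.142, 0.166, 0.0, -0.0, 0.009]
[-0.941, -0.116, 0.166, 0.0, -0.0, 0.009]
[-0.944, -0.09, 0.166, 0.0, -0.0, 0.009]
[-0.946, -0.063, 0.166, 0.0, -0.0, 0.009]
[-0.948, -0.037, 0.166, 0.0, -0.0, 0.009]
[-0.948, -0.01, 0.166, 0.0, -0.0, 0.009]
[-0.948, 0.017, 0.166, 0.0, -0.0, 0.009]
[-0.947, 0.043, 0.166, 0.0, -0.0, 0.009]
[-0.946, 0.07, 0.166, 0.0, -0.0, 0.009]
[-0.943, 0.096, 0.166, 0.0, -0.0, 0.009]
[-0.94, 0.122, 0.166, 0.0, -0.0, 0.009]
[-0.937, 0.149, 0.166, 0.0, -0.0, 0.009]
[-0.932, 0.175, 0.166, 0.0, -0.0, 0.009]
[-0.927, 0.201, 0.166, 0.0, -0.0, 0.009]
[-0.921, 0.227, 0.166, 0.0, -0.0, 0.009]
```

Call:
move_arm([
  [-0.92,-0.25,0.16,0,0,0.009],
  [-0.92,-0.22,0.16,0,0,0.009],
  [-0.93,-0.19,0.16,0,0,0.009],
  [-0.93,-0.17,0.16,0,0,0.009],
  [-0.94,-0.14,0.16,0,0,0.009],
])

```text
clock: 2.35
position: [0.4378, 0.1054, 0.1887]
tool_rot: [3.141, -0.0, 1.885]
force: [0.2, 0.9, 0.7]
grip_width: 0.0427
```

Call:
move_arm([
  [-0.94,-0.12,0.16,0,0,0.009],
  [-0.94,-0.09,0.16,0,0,0.009],
  [-0.95,-0.06,0.16,0,0,0.009],
  [-0.95,-0.04,0.16,0,0,0.009],
  [-0.95,-0.01,0.16,0,0,0.009],
])

```text
clock: 2.85
position: [0.4603, -0.011, 0.1687]
tool_rot: [3.141, 0.0, 1.743]
force: [0.6, 0.4, 0.4]
grip_width: 0.0426
```

Call:
move_arm([
  [-0.95,0.02,0.16,0,0,0.009],
  [-0.95,0.04,0.16,0,0,0.009],
  [-0.95,0.07,0.16,0,0,0.009],
  [-0.94,0.1,0.16,0,0,0.009],
  [-0.94,0.12,0.16,0,0,0.009],
])

```text
clock: 3.35
position: [0.4829, -0.1275, 0.1487]
tool_rot: [3.141, 0.0, 1.602]
force: [-0.2, -0.2, -0.6]
grip_width: 0.0428
```

```bash
python3 go.py .501 -.2205 .10 1.4935
```

```text
clock 3.35 pos [ 0.4829 -0.1275  0.1487] rot [3.141 0.    1.602] q [-0.12  0.46  0.34  2.02 -0.24  0.7   0.4 ] F [-0.2 -0.2 -0.6] w 0.0428
[-0.935, 0.152, 0.487, 0.0, 0.0, 0.009]
[-0.931, 0.178, 0.487, 0.0, 0.0, 0.009]
[-0.925, 0.203, 0.487, 0.0, 0.0, 0.009]
[-0.92, 0.228, 0.487, 0.0, 0.0, 0.009]
```

Call:
move_arm([
  [-0.95,0.15,0.4,0,0,0.009],
  [-0.95,0.18,0.4,0,0,0.009],
  [-0.95,0.2,0.4,0,0,0.009],
  [-0.95,0.23,0.4,0,0,0.009],
  [0,0,0,0,0,0],
])

```text
clock: 3.85
position: [0.5002, -0.2247, 0.1078]
tool_rot: [-3.141, 0.001, 1.486]
force: [-0.8, -0.1, -0.2]
grip_width: 0.0428
```

```bash
python3 go.py .501 -.2235 .051 1.4935
python3 - <<'E'
from h import *
crop("top",290,150,390,245,6,"pics/t4.png")
crop("scene",120,140,310,300,4,"pics/s4.png",[[.501,-.2205,.07]])
E
```

```text
clock 3.85 pos [ 0.5002 -0.2247  0.1078] rot [-3.141e+00  1.000e-03  1.486e+00] q [ 0.07  0.6   0.33  1.92 -0.3   0.67  0.5 ] F [-0.8 -0.1 -0.2] w 0.0428
[0.017, 0.01, 0.757, -0.0, 0.0, -0.001]
[0.017, 0.01, 0.757, -0.0, 0.0, -0.001]
[0.017, 0.01, 0.757, -0.0, 0.0, -0.001]
```

View pics/t4.png

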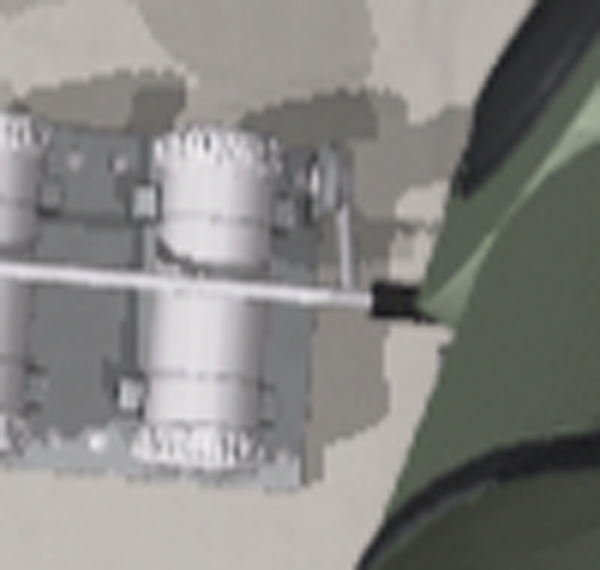

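View pics/s4.png

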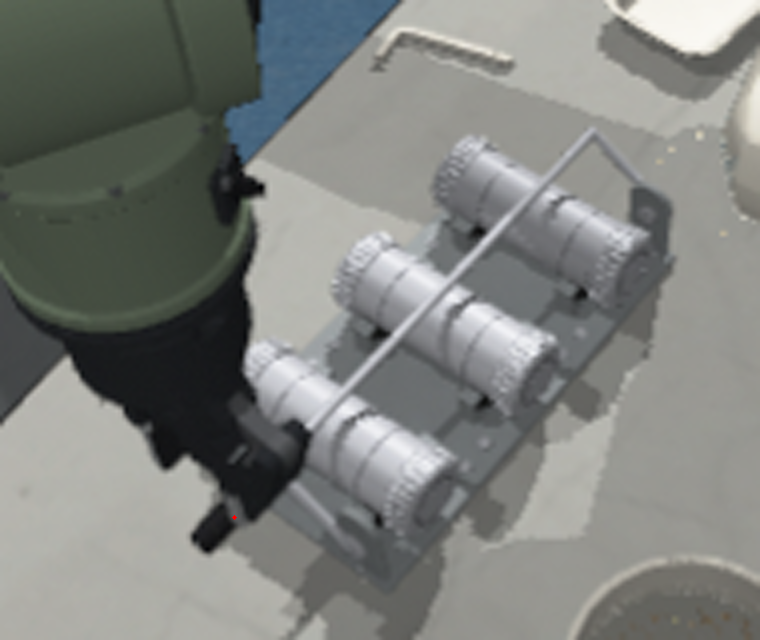

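Call:
move_arm([
  [0.02,0.01,0.7,0,0,0],
  [0.02,0.01,0.7,0,0,0],
  [0.01,0,0.4,0,0,0],
  [0,0,0.4,0,0,0],
  [0,0,0,0,0,0],
])

```text
clock: 4.45
position: [0.5016, -0.2193, 0.0531]
tool_rot: [-3.14, -0.0, 1.492]
force: [-0.5, 0.5, -0.6]
grip_width: 0.0426
```

```bash
python3 go.py .501 -.2235 .051 1.4935
python3 - <<'E'
from h import *
crop("scene",120,140,310,300,4,"pics/s5.png",[[.501,-.2205,.07]])
E
```

```text
clock 4.45 pos [ 0.5016 -0.2193  0.0531] rot [-3.14  -0.     1.492] q [ 0.1   0.68  0.28  1.94 -0.34  0.56  0.53] F [-0.5  0.5 -0.6] w 0.0426
[-0.168, -0.009, 0.084, -0.0, -0.0, -0.0]
```

View pics/s5.png

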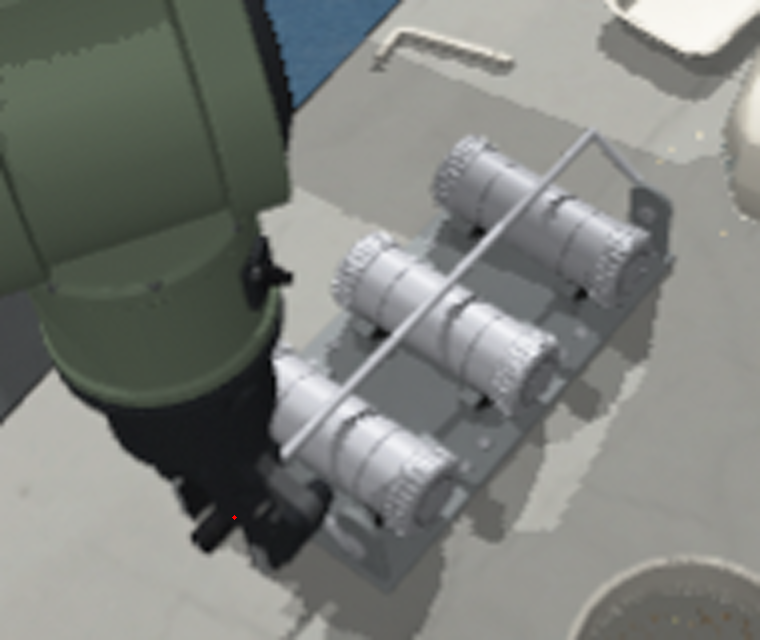

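Call:
move_arm([
  [-0.15,0,0.1,0,0,0],
  [0,0,0,0,0,0],
])

```text
clock: 4.7
position: [0.5018, -0.2241, 0.0516]
tool_rot: [3.141, 0.0, 1.491]
force: [-0.4, 0.4, -0.3]
grip_width: 0.0428
```

Call:
move_arm([
  [0,0,0,0,0,0],
  [0,0,0,0,0,0],
  [0,0,0,0,0,0],
  [0,0,0,0,0,0],
], claw=1, force=25)

```text
clock: 5.1
position: [0.4991, -0.2234, 0.0511]
tool_rot: [-3.137, -0.001, 1.491]
force: [-15.0, 1.2, 8.1]
grip_width: 0.0139
```

```bash
cat > arc.py <<'E'
from go import *
from fit import W,grip
import sys
o=bot.observe(); print(round(o["clock"],2),o["position"].round(4),o["tool_rot"].round(3),"F",o["force"].round(1),"M",o["moment"].round(2),"w",round(o["grip_width"],4))
E
python3 arc.py
```

```text
5.1 [ 0.4991 -0.2234  0.0511] [-3.137e+00 -1.000e-03  1.491e+00] F [-15.    1.2   8.1] M [0.17 3.07 0.02] w 0.0139
```

Run:
```python
import numpy as np
f=np.radians(np.linspace(150.3,7,13))
p=np.c_[.0562*np.cos(f),.0562*np.sin(f)]
d=np.diff(p,axis=0)/.025
for r,q in zip(d,p[1:]): print((r*[1,-1]).round(2),(q+[.548,.0232]).round(4))
```

```text
[ 0.27 -0.38] [0.506  0.0605]
[ 0.35 -0.32] [0.5146 0.0684]
[ 0.4  -0.24] [0.5247 0.0743]
[ 0.44 -0.15] [0.5358 0.0781]
[ 0.46 -0.05] [0.5474 0.0794]
[0.47 0.04] [0.5591 0.0783]
[0.45 0.14] [0.5702 0.0748]
[0.41 0.23] [0.5804 0.0691]
[0.35 0.31] [0.5892 0.0614]
[0.28 0.37] [0.5962 0.052 ]
[0.2  0.42] [0.6012 0.0414]
[0.1  0.46] [0.6038 0.03  ]
```

Call:
move_arm([
  [0,-0.1,0,0,0,0],
  [0,0.27,-0.38,0,0,0],
  [0,0.35,-0.32,0,0,0],
  [0,0,0,0,0,0],
])

```text
clock: 5.5
position: [0.5149, -0.2247, 0.0704]
tool_rot: [-3.141, -0.0, 1.492]
force: [-11.4, 1.5, 13.9]
grip_width: 0.0143
```

```bash
python3 arc.py
```

```text
5.5 [ 0.5149 -0.2247  0.0704] [-3.141 -0.     1.492] F [-11.4   1.5  13.9] M [ 0.18  2.52 -0.01] w 0.0143
```

Call:
move_arm([
  [0,0.3,-0.35,0,0,0],
  [0,0.4,-0.15,0,0,0],
  [0,0,0,0,0,0],
])

```text
clock: 5.8
position: [0.5337, -0.2261, 0.0824]
tool_rot: [3.14, 0.001, 1.492]
force: [-1.8, -0.9, 8.1]
grip_width: 0.0139
```

```bash
python3 arc.py
```

```text
5.8 [ 0.5337 -0.2261  0.0824] [3.140e+00 1.000e-03 1.492e+00] F [-1.8 -0.9  8.1] M [-0.02  0.49 -0.06] w 0.0139
```

Call:
move_arm([
  [0,0.55,-0.1,0,0,0],
  [0,0.55,0.04,0,0,0],
  [0,0,0,0,0,0],
])

```text
clock: 6.1
position: [0.5611, -0.2283, 0.0835]
tool_rot: [3.14, 0.001, 1.492]
force: [0.4, 0.1, 7.8]
grip_width: 0.0142
```

```bash
python3 arc.py
```

```text
6.1 [ 0.5611 -0.2283  0.0835] [3.140e+00 1.000e-03 1.492e+00] F [0.4 0.1 7.8] M [ 0.05 -0.02  0.  ] w 0.0142
```

Call:
move_arm([
  [0,0.52,0.13,0,0,0],
  [0,0.47,0.28,0,0,0],
  [0,0,0,0,0,0],
])

```text
clock: 6.4
position: [0.5852, -0.2304, 0.0725]
tool_rot: [3.141, 0.001, 1.492]
force: [0.5, -2.0, 1.6]
grip_width: 0.0136
```

```bash
python3 arc.py
```

```text
6.4 [ 0.5852 -0.2304  0.0725] [3.141e+00 1.000e-03 1.492e+00] F [ 0.5 -2.   1.6] M [-0.48  0.02 -0.05] w 0.0136
```

Call:
move_arm([
  [0,0.4,0.4,0,0,0],
  [0,0.3,0.45,0,0,0],
  [0,0,0,0,0,0],
])

```text
clock: 6.7
position: [0.6007, -0.2318, 0.0501]
tool_rot: [-3.139, 0.0, 1.491]
force: [-5.8, -3.1, -2.4]
grip_width: 0.0139
```

```bash
python3 arc.py
```

```text
6.7 [ 0.6007 -0.2318  0.0501] [-3.139  0.     1.491] F [-5.8 -3.1 -2.4] M [-0.67  1.39 -0.03] w 0.0139
```

Call:
move_arm([
  [0,0.08,0.45,0,0,0],
  [0,0,0.1,0,0,0],
  [0,0,0,0,0,0],
])

```text
clock: 7.0
position: [0.6022, -0.2322, 0.0391]
tool_rot: [-3.14, -0.0, 1.491]
force: [-17.8, 0.4, 27.1]
grip_width: 0.014
```

```bash
python3 arc.py
```

```text
7.0 [ 0.6022 -0.2322  0.0391] [-3.14  -0.     1.491] F [-17.8   0.4  27.1] M [ 0.29  3.92 -0.  ] w 0.014
```

Call:
move_arm([
  [0,0,0,0,0,0],
  [0,0,0,0,0,0],
  [0,0,0,0,0,0],
], claw=0.1)

```text
clock: 7.3
position: [0.604, -0.2313, 0.0378]
tool_rot: [3.141, -0.0, 1.492]
force: [0.3, 0.5, 0.4]
grip_width: 0.038
```

```bash
python3 arc.py
python3 - <<'E'
from h import *
crop("scene",120,140,310,300,4,"pics/s6.png")
crop("top",210,120,390,255,4.4,"pics/t6.png")
E
```

```text
7.3 [ 0.604  -0.2313  0.0378] [ 3.141 -0.     1.492] F [0.3 0.5 0.4] M [-0.   -0.03  0.03] w 0.038
```

View pics/s6.png

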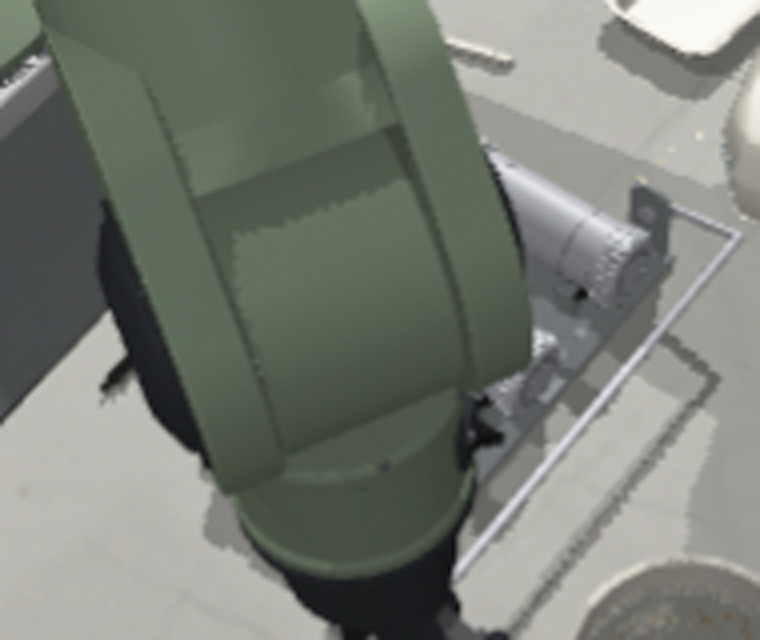

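Call:
move_arm([
  [0,0,-0.8,0,0,0],
  [0,0,-1,0,0,0],
  [0,0,-1,0,0,0],
  [0,0,-1,0,0,-0.02],
  [0,0,-1,0,0,-0.045],
])

```text
clock: 7.9
position: [0.6036, -0.2313, 0.1585]
tool_rot: [-3.141, 0.0, 1.699]
force: [-0.2, 0.8, 0.3]
grip_width: 0.0382
```

```bash
python3 go.py .520 .037 .13 3.064;python3 - <<'E'
from h import *
crop("top",210,120,390,255,4.4,"pics/t7.png")
E
```

```text
clock 7.9 pos [ 0.6036 -0.2313  0.1585] rot [-3.141  0.     1.699] q [ 0.08  0.66  0.31  1.62 -0.24  0.9   0.6 ] F [-0.2  0.8  0.3] w 0.0382
[0.923, -0.162, 0.095, -0.0, 0.0, -0.036]
[0.935, -0.056, 0.095, -0.0, 0.0, -0.036]
[0.935, 0.05, 0.095, -0.0, 0.0, -0.036]
[0.924, 0.156, 0.095, -0.0, 0.0, -0.036]
[0.9, 0.26, 0.095, -0.0, 0.0, -0.036]
[0.865, 0.36, 0.095, -0.0, 0.0, -0.036]
[0.818, 0.456, 0.095, -0.0, 0.0, -0.036]
[0.761, 0.546, 0.095, -0.0, 0.0, -0.036]
[0.694, 0.629, 0.095, -0.0, 0.0, -0.036]
[0.618, 0.704, 0.095, -0.0, 0.0, -0.036]
[0.535, 0.769, 0.095, -0.0, 0.0, -0.036]
[0.444, 0.825, 0.095, -0.0, 0.0, -0.036]
```

View pics/t7.png

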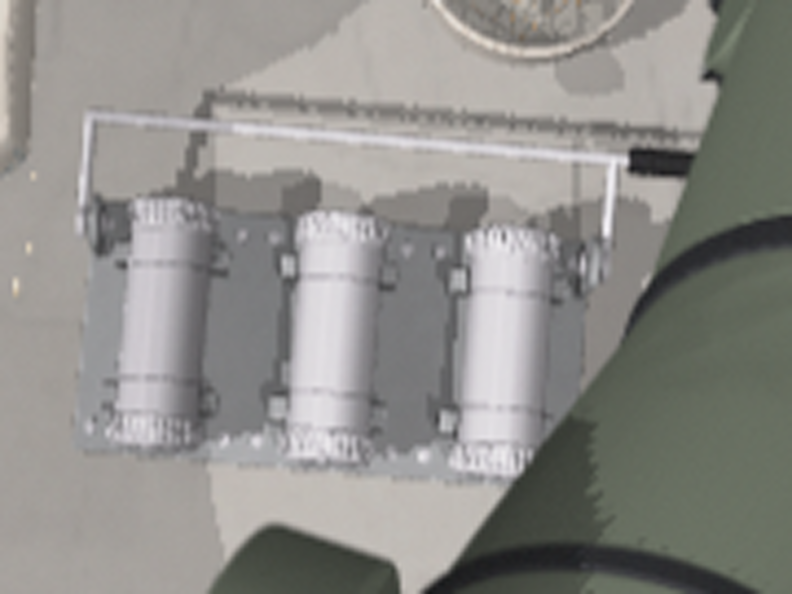

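Call:
move_arm([
  [0.92,-0.16,0.09,0,0,-0.036],
  [0.94,-0.06,0.09,0,0,-0.036],
  [0.94,0.05,0.09,0,0,-0.036],
  [0.92,0.16,0.09,0,0,-0.036],
  [0.9,0.26,0.09,0,0,-0.036],
], claw=-0.6)

```text
clock: 8.45
position: [0.569, -0.1186, 0.1462]
tool_rot: [3.141, 0.0, 2.266]
force: [0.5, -0.1, -0.9]
grip_width: 0.0683
```

Call:
move_arm([
  [0.87,0.36,0.09,0,0,-0.036],
  [0.82,0.46,0.09,0,0,-0.036],
  [0.76,0.55,0.09,0,0,-0.036],
  [0.69,0.63,0.09,0,0,-0.036],
  [0.62,0.7,0.09,0,0,-0.036],
])

```text
clock: 8.95
position: [0.5351, -0.0064, 0.135]
tool_rot: [3.141, 0.0, 2.831]
force: [0.7, 0.1, -0.4]
grip_width: 0.0685
```

```bash
python3 go.py .520 .037 .12 3.064
```

```text
clock 8.95 pos [ 0.5351 -0.0064  0.135 ] rot [3.141 0.    2.831] q [-0.1   0.51 -0.    1.92  0.    0.71  1.16] F [ 0.7  0.1 -0.4] w 0.0685
[0.553, 0.733, 0.299, 0.0, 0.0, -0.037]
[0.464, 0.792, 0.299, 0.0, 0.0, -0.037]
```

Call:
move_arm([
  [0.55,0.73,0.3,0,0,-0.037],
  [0.46,0.79,0.3,0,0,-0.037],
  [0,0,0,0,0,0],
])

```text
clock: 9.25
position: [0.5194, 0.0388, 0.1193]
tool_rot: [3.14, -0.002, 3.066]
force: [-0.1, -0.6, -0.1]
grip_width: 0.0684
```

```bash
python3 go.py .519 .037 .0165 3.064;python3 - <<'E'
from h import *
crop("scene",180,120,310,280,4,"pics/s8.png")
E
```

```text
clock 9.25 pos [0.5194 0.0388 0.1193] rot [ 3.140e+00 -2.000e-03  3.066e+00] q [-0.13  0.52 -0.07  1.97  0.05  0.66  1.26] F [-0.1 -0.6 -0.1] w 0.0684
[0.001, -0.015, 0.822, 0.0, -0.0, 0.0]
[0.001, -0.015, 0.822, 0.0, -0.0, 0.0]
[0.001, -0.015, 0.822, 0.0, -0.0, 0.0]
[0.002, -0.015, 0.822, 0.0, -0.0, 0.0]
[0.002, -0.015, 0.822, 0.0, -0.0, 0.0]
```

View pics/s8.png

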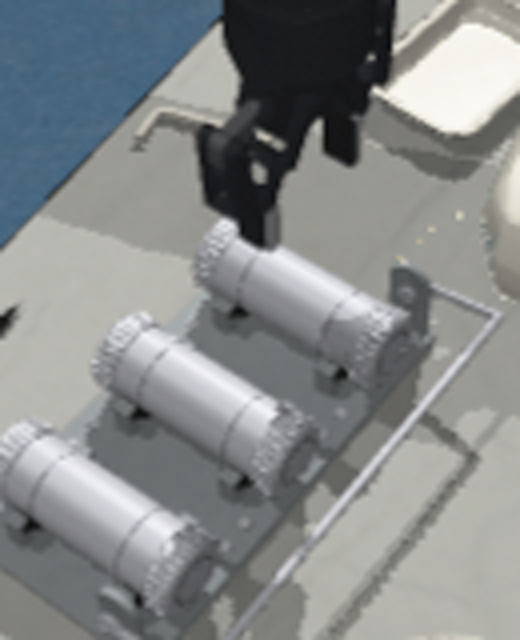

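Call:
move_arm([
  [0,-0.01,1,0,0,0],
  [0,-0.01,1,0,0,0],
  [0,-0.01,0.7,0,0,0],
  [0,-0.01,0.5,0,0,0],
  [0,0,0,0,0,0],
])

```text
clock: 9.8
position: [0.52, 0.0342, 0.0389]
tool_rot: [-3.141, -0.002, 3.058]
force: [0.0, 0.4, -0.2]
grip_width: 0.0683
```

```bash
python3 go.py .519 .037 .0165 3.064;python3 - <<'E'
from h import *
crop("scene",180,120,310,280,4,"pics/s9.png")
E
```

```text
clock 9.8 pos [0.52   0.0342 0.0389] rot [-3.141e+00 -2.000e-03  3.058e+00] q [-0.14  0.66 -0.06  2.    0.07  0.49  1.24] F [ 0.   0.4 -0.2] w 0.0683
[0.047, 0.11, 0.897, -0.0, -0.001, -0.002]
```

View pics/s9.png

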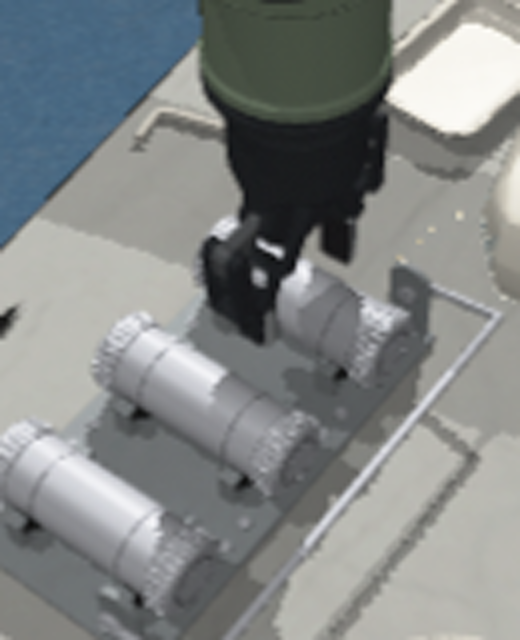

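Call:
move_arm([
  [0.04,0.11,0.5,0,0,0],
  [0,0,0.38,0,0,0],
  [0,0,0,0,0,0],
])

```text
clock: 10.15
position: [0.5191, 0.0379, 0.0171]
tool_rot: [-3.141, -0.001, 3.06]
force: [-1.3, 0.9, 0.1]
grip_width: 0.0679
```

Call:
move_arm([
  [0,0,0,0,0,0],
  [0,0,0,0,0,0],
  [0,0,0,0,0,0],
  [0,0,0,0,0,0],
], claw=1, force=40)

```text
clock: 10.55
position: [0.52, 0.0389, 0.0186]
tool_rot: [3.14, 0.001, 3.06]
force: [-1.4, 7.1, 2.6]
grip_width: 0.0434
```

```bash
python3 arc.py
```

```text
10.55 [0.52   0.0389 0.0186] [3.14e+00 1.00e-03 3.06e+00] F [-1.4  7.1  2.6] M [1.46 0.25 0.1 ] w 0.0434
```

Call:
move_arm([
  [0,0.04,-0.3,0,0,0],
  [0,0,-0.8,0,0,0],
  [0,0,-1,0,0,0],
  [0,0,-1,0,0,0],
  [0,0,-1,0,0,0],
], force=80)

```text
clock: 11.05
position: [0.5195, 0.0385, 0.1221]
tool_rot: [-3.141, 0.0, 3.059]
force: [0.9, -0.0, -2.5]
grip_width: 0.043
```

Call:
move_arm([
  [0,0,-1,0,0,0],
  [0,0,-0.6,0,0,0],
  [0,0,0,0,0,0],
  [0,0,0,0,0,0],
  [0,0,0,0,0,0],
])

```text
clock: 11.55
position: [0.5192, 0.0386, 0.1597]
tool_rot: [-3.141, -0.001, 3.059]
force: [-0.3, -0.1, -2.4]
grip_width: 0.0425
```

```bash
python3 arc.py
python3 - <<'E'
from h import *
crop("scene",180,60,310,280,2.7,"pics/s10.png")
E
```

```text
11.55 [0.5192 0.0386 0.1597] [-3.141e+00 -1.000e-03  3.059e+00] F [-0.3 -0.1 -2.4] M [ 0.08 -0.01  0.  ] w 0.0425
```

View pics/s10.png

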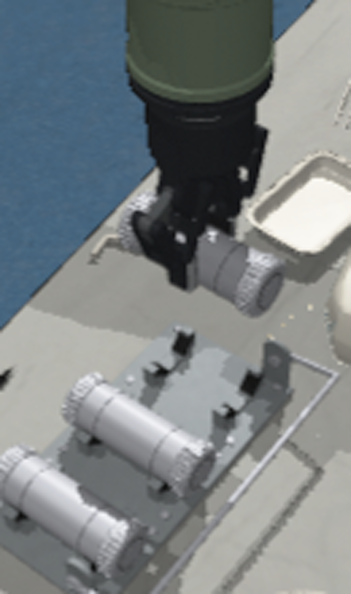

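Call:
move_arm([
  [1,0,0,0,0,0],
  [1,0,0,0,0,0],
  [-1,0,0,0,0,0],
  [-1,0,0,0,0,0],
  [-1,0,0,0,0,0],
])

```text
clock: 12.1
position: [0.5452, 0.0366, 0.1599]
tool_rot: [-3.141, -0.001, 3.06]
force: [-1.5, -0.8, -3.0]
grip_width: 0.0427
```

Call:
move_arm([
  [-1,0,0,0,0,0],
  [1,0,0,0,0,0],
  [1,0,0,0,0,0],
  [1,0,0,0,0,0],
  [1,0,0,0,0,0],
])

```text
clock: 12.6
position: [0.4685, 0.0428, 0.1597]
tool_rot: [-3.141, -0.002, 3.059]
force: [-0.1, 0.2, -2.3]
grip_width: 0.0427
```

Call:
move_arm([
  [-1,0,0,0,0,0],
  [-1,0,0,0,0,0],
  [-1,0,0,0,0,0],
  [-1,0,0,0,0,0],
  [0,0,0,0,0,0],
])

```text
clock: 13.1
position: [0.5716, 0.0343, 0.1594]
tool_rot: [-3.141, -0.0, 3.059]
force: [-1.1, 0.3, -2.8]
grip_width: 0.0423
```

Call:
move_arm([
  [0,0,0,0,0,0],
  [0,0,0,0,0,0],
  [0,0,0,0,0,0],
])

```text
clock: 13.4
position: [0.569, 0.0347, 0.1604]
tool_rot: [-3.141, -0.001, 3.06]
force: [0.7, -0.1, -3.1]
grip_width: 0.0428
```

```bash
python3 arc.py
python3 - <<'E'
from h import *
for i in range(6):
    viewer.grab_frame("top"); o=bot.observe(); print(o["force"].round(2),o["moment"].round(3))
E
```

```text
13.4 [0.569  0.0347 0.1604] [-3.141e+00 -1.000e-03  3.060e+00] F [ 0.7 -0.1 -3.1] M [ 0.03  0.03 -0.04] w 0.0428
[ 0.1   0.31 -2.9 ] [ 0.003 -0.011 -0.039]
[ 0.37  0.89 -3.02] [ 0.032 -0.007  0.01 ]
[-0.13  0.22 -3.91] [ 0.031 -0.006 -0.013]
[-0.39 -0.84 -3.67] [ 0.065  0.027 -0.005]
[ 0.05  0.21 -3.54] [-0.002 -0.013 -0.   ]
[-0.73 -0.31 -3.3 ] [ 0.01  -0.022  0.034]
```

Call:
move_arm([
  [1,0,0,0,0,0],
  [1,0,0,0,0,0],
  [1,0,0,0,0,0],
  [1,0,0,0,0,0],
  [0,0,0,0,0,0],
])

```text
clock: 14.2
position: [0.4673, 0.0429, 0.1607]
tool_rot: [-3.141, -0.001, 3.06]
force: [0.3, -0.7, -3.5]
grip_width: 0.0426
```

```bash
cat > rd.py <<'E'
from h import *
F=[];M=[]
for i in range(8):
    viewer.grab_frame("top"); o=bot.observe(); F.append(o["force"]);M.append(o["moment"])
print(o["clock"],np.mean(F,0).round(2),np.mean(M,0).round(3),"sem",(np.std(M,0)/8**.5).round(3))
E
python3 rd.py; python3 go.py .520 .0390 .05 3.064
```

```text
14.6 [ 0.12  0.04 -3.26] [ 0.002 -0.019  0.016] sem [0.009 0.007 0.018]
clock 14.6 pos [0.4702 0.0428 0.1604] rot [-3.142 -0.     3.059] q [-0.16  0.39 -0.08  2.06  0.04  0.7   1.23] F [-0.4  0.4 -3.6] w 0.0428
[-0.399, 0.002, 0.883, -0.0, -0.0, -0.0]
[-0.399, 0.002, 0.883, -0.0, -0.0, -0.0]
[-0.399, 0.002, 0.883, -0.0, -0.0, -0.0]
[-0.399, 0.001, 0.883, -0.0, -0.0, -0.0]
[-0.399, 0.001, 0.883, -0.0, -0.0, -0.0]
```

Call:
move_arm([
  [-1,0,0.5,0,0,0],
  [-1,0,1,0,0,0],
  [0,0,1,0,0,0],
  [0,0,1,0,0,0],
  [0,0,0.6,0,0,0],
])

```text
clock: 15.1
position: [0.5192, 0.0386, 0.056]
tool_rot: [-3.141, -0.002, 3.059]
force: [-0.1, -0.5, -2.4]
grip_width: 0.0423
```

```bash
python3 go.py .520 .0395 .0185 3.064;python3 - <<'E'
from h import *
crop("top",210,120,390,255,4.4,"pics/t11.png")
crop("scene",180,120,310,280,4,"pics/s11.png")
E
```

```text
clock 15.1 pos [0.5192 0.0386 0.056 ] rot [-3.141e+00 -2.000e-03  3.059e+00] q [-0.14  0.62 -0.06  2.    0.07  0.52  1.24] F [-0.1 -0.5 -2.4] w 0.0423
[-0.015, 0.019, 0.751, -0.0, -0.0, -0.001]
[-0.015, 0.019, 0.751, -0.0, -0.0, -0.001]
```

View pics/s11.png

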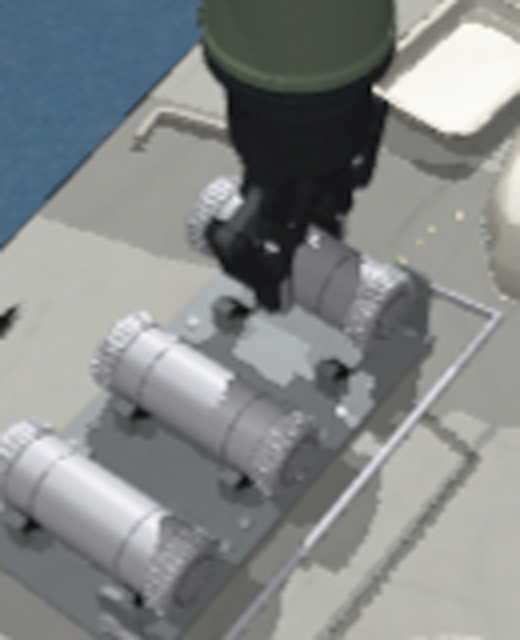

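Call:
move_arm([
  [-0.02,0.02,0.6,0,0,0],
  [-0.01,0.02,0.5,0,0,0],
  [0,0,0.3,0,0,0],
  [0,0,0.1,0,0,0],
])

```text
clock: 15.6
position: [0.5204, 0.0397, 0.0201]
tool_rot: [-3.141, -0.001, 3.06]
force: [0.4, 0.1, -2.7]
grip_width: 0.0427
```

```bash
python3 arc.py
```

```text
15.6 [0.5204 0.0397 0.0201] [-3.141e+00 -1.000e-03  3.060e+00] F [ 0.4  0.1 -2.7] M [0.03 0.02 0.04] w 0.0427
```

Call:
move_arm([
  [0,0,0.08,0,0,0],
  [0,0,0,0,0,0],
])

```text
clock: 15.8
position: [0.5206, 0.0392, 0.0191]
tool_rot: [-3.141, 0.0, 3.059]
force: [-2.0, -2.4, -0.3]
grip_width: 0.0429
```

```bash
python3 arc.py
```

```text
15.8 [0.5206 0.0392 0.0191] [-3.141  0.     3.059] F [-2.  -2.4 -0.3] M [-0.61  0.44  0.01] w 0.0429
```

Call:
move_arm([
  [0,0,0.02,0,0,0],
  [0,0,0,0,0,0],
], force=20)

```text
clock: 16.0
position: [0.5207, 0.0392, 0.019]
tool_rot: [-3.141, 0.0, 3.059]
force: [-4.9, -3.9, 13.4]
grip_width: 0.0423
```

Call:
move_arm([
  [0,0,0,0,0,0],
  [0,0,0,0,0,0],
  [0,0,0,0,0,0],
], claw=-0.6)

```text
clock: 16.3
position: [0.5209, 0.0398, 0.0183]
tool_rot: [3.141, 0.001, 3.06]
force: [0.2, -0.3, 0.2]
grip_width: 0.0682
```

Call:
move_arm([
  [0,0,-0.8,0,0,0],
  [0,0,-1,0,0,0],
  [0,0,-1,0,0,0],
  [0,0,-0.9,0,0,0],
])

```text
clock: 16.7
position: [0.5207, 0.0398, 0.1117]
tool_rot: [3.141, 0.0, 3.06]
force: [-0.3, -0.2, 0.5]
grip_width: 0.0682
```

```bash
python3 go.py .5135 -.0505 .11 3.064
python3 - <<'E'
from h import *
crop("scene",180,120,310,280,4,"pics/s12.png")
E
```

```text
clock 16.7 pos [0.5207 0.0398 0.1117] rot [3.141 0.    3.06 ] q [-0.14  0.53 -0.07  1.97  0.06  0.64  1.25] F [-0.3 -0.2  0.5] w 0.0682
[-0.003, -0.906, 0.017, 0.0, 0.0, -0.0]
[-0.002, -0.906, 0.017, 0.0, 0.0, -0.0]
[-0.001, -0.906, 0.017, 0.0, 0.0, -0.0]
[0.0, -0.906, 0.017, 0.0, 0.0, -0.0]
```

View pics/s12.png

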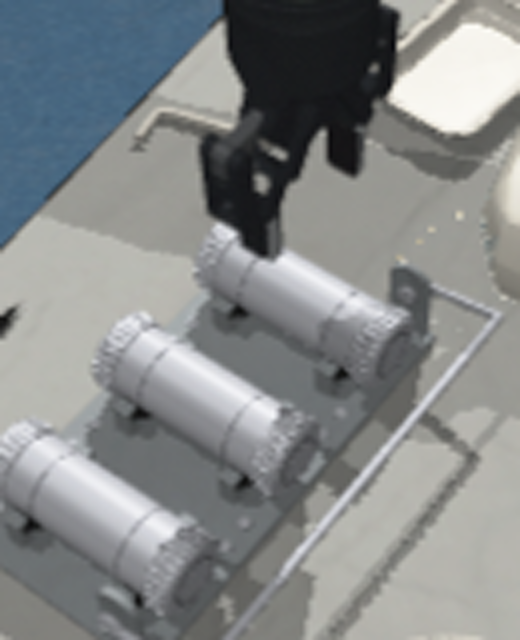

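Call:
move_arm([
  [0,-0.9,0,0,0,0],
  [0,-0.9,0,0,0,0],
  [0,-0.9,0,0,0,0],
  [0,-0.92,0.2,0,0,0],
  [0,0,0.8,0,0,0],
])

```text
clock: 17.25
position: [0.5139, -0.0538, 0.0866]
tool_rot: [-3.141, 0.003, 3.056]
force: [1.4, 0.1, 0.2]
grip_width: 0.0686
```

Call:
move_arm([
  [0,0,1,0,0,0],
  [0,0,0.8,0,0,0],
  [0,0,0,0,0,0],
])

```text
clock: 17.55
position: [0.5119, -0.0504, 0.0386]
tool_rot: [-3.141, -0.003, 3.06]
force: [-0.7, 0.1, -0.4]
grip_width: 0.0683
```

```bash
python3 go.py .5135 -.0505 .0175 3.064
```

```text
clock 17.55 pos [ 0.5119 -0.0504  0.0386] rot [-3.141e+00 -3.000e-03  3.060e+00] q [ 0.03  0.65 -0.06  2.02  0.08  0.48  1.4 ] F [-0.7  0.1 -0.4] w 0.0683
[-0.068, 0.0, 0.842, -0.0, -0.001, -0.001]
```

Call:
move_arm([
  [-0.05,0,0.5,0,0,0],
  [0,0,0.35,0,0,0],
  [0,0,0,0,0,0],
])

```text
clock: 17.85
position: [0.5141, -0.0505, 0.0186]
tool_rot: [-3.142, -0.001, 3.06]
force: [0.3, -0.2, -0.3]
grip_width: 0.0681
```

Call:
move_arm([
  [0,0,0,0,0,0],
  [0,0,0,0,0,0],
  [0,0,0,0,0,0],
  [0,0,0,0,0,0],
], claw=1, force=40)

```text
clock: 18.25
position: [0.5146, -0.0509, 0.0199]
tool_rot: [-3.141, 0.001, 3.059]
force: [-1.9, -1.7, 7.8]
grip_width: 0.0436
```

```bash
python3 arc.py
```

```text
18.25 [ 0.5146 -0.0509  0.0199] [-3.141e+00  1.000e-03  3.059e+00] F [-1.9 -1.7  7.8] M [-0.3   0.43  0.03] w 0.0436
```

Call:
move_arm([
  [0,0,-0.3,0,0,0],
  [0,0,-0.8,0,0,0],
  [0,0,-1,0,0,0],
  [0,0,-1,0,0,0],
  [0,0,-1,0,0,0],
], force=80)

```text
clock: 18.75
position: [0.5141, -0.0504, 0.1231]
tool_rot: [3.141, -0.0, 3.06]
force: [-0.8, 0.7, -5.5]
grip_width: 0.0422
```

Call:
move_arm([
  [0,0,-1,0,0,0],
  [0,0,-0.6,0,0,0],
  [0,0,0,0,0,0],
  [0,0,0,0,0,0],
])

```text
clock: 19.15
position: [0.5141, -0.0505, 0.1616]
tool_rot: [3.142, -0.0, 3.06]
force: [-0.8, 0.7, -4.6]
grip_width: 0.0425
```

```bash
python3 arc.py; python3 rd.py
```

```text
19.15 [ 0.5141 -0.0505  0.1616] [ 3.142 -0.     3.06 ] F [-0.8  0.7 -4.6] M [-0.01 -0.01 -0.01] w 0.0425
19.55 [-0.24 -0.01 -5.25] [-0.012 -0.019 -0.002] sem [0.009 0.009 0.007]
```

Call:
move_arm([
  [1,0,0,0,0,0],
  [1,0,0,0,0,0],
  [-1,0,0,0,0,0],
  [-1,0,0,0,0,0],
  [-1,0,0,0,0,0],
])

```text
clock: 20.05
position: [0.5402, -0.0527, 0.1619]
tool_rot: [-3.142, 0.0, 3.06]
force: [0.2, -0.1, -6.2]
grip_width: 0.0427
```

Call:
move_arm([
  [-1,0,0,0,0,0],
  [1,0,0,0,0,0],
  [1,0,0,0,0,0],
  [1,0,0,0,0,0],
  [1,0,0,0,0,0],
])

```text
clock: 20.55
position: [0.4635, -0.0464, 0.1616]
tool_rot: [-3.142, -0.0, 3.059]
force: [-0.2, 1.2, -5.2]
grip_width: 0.0427
```

Call:
move_arm([
  [-1,0,0,0,0,0],
  [-1,0,0,0,0,0],
  [-1,0,0,0,0,0],
  [-1,0,0,0,0,0],
  [0,0,0,0,0,0],
])

```text
clock: 21.05
position: [0.5667, -0.0547, 0.1614]
tool_rot: [3.141, 0.001, 3.06]
force: [0.2, -0.0, -5.7]
grip_width: 0.0429
```

Call:
move_arm([
  [0,0,0,0,0,0],
  [0,0,0,0,0,0],
  [0,0,0,0,0,0],
])

```text
clock: 21.35
position: [0.5637, -0.0547, 0.1619]
tool_rot: [-3.142, -0.0, 3.06]
force: [-0.3, 0.1, -5.0]
grip_width: 0.0427
```

```bash
python3 arc.py; python3 rd.py
```

```text
21.35 [ 0.5637 -0.0547  0.1619] [-3.142 -0.     3.06 ] F [-0.3  0.1 -5. ] M [-0.05  0.   -0.01] w 0.0427
21.75 [-0.01 -0.1  -4.93] [ 0.009 -0.007  0.003] sem [0.009 0.013 0.01 ]
```

Call:
move_arm([
  [1,0,0,0,0,0],
  [1,0,0,0,0,0],
  [1,0,0,0,0,0],
  [1,0,0,0,0,0],
  [0,0,0,0,0,0],
])

```text
clock: 22.25
position: [0.4618, -0.0465, 0.1619]
tool_rot: [-3.141, -0.002, 3.059]
force: [-0.5, 0.2, -4.5]
grip_width: 0.0425
```

Call:
move_arm([
  [0,0,0,0,0,0],
  [0,0,0,0,0,0],
  [0,0,0,0,0,0],
])

```text
clock: 22.55
position: [0.4651, -0.0465, 0.1618]
tool_rot: [3.142, 0.0, 3.059]
force: [0.4, 1.2, -4.7]
grip_width: 0.0423
```

```bash
python3 arc.py; python3 rd.py
```

```text
22.55 [ 0.4651 -0.0465  0.1618] [3.142 0.    3.059] F [ 0.4  1.2 -4.7] M [-0.02 -0.03  0.02] w 0.0423
22.95 [-0.    0.02 -5.08] [-0.003 -0.016 -0.001] sem [0.011 0.006 0.009]
```

Call:
move_arm([
  [-1,0,0.5,0,0,0],
  [-1,0,1,0,0,0],
  [0,0,1,0,0,0],
  [0,0,1,0,0,0],
  [0,0,0.7,0,0,0],
])

```text
clock: 23.45
position: [0.5139, -0.0505, 0.0552]
tool_rot: [-3.142, -0.001, 3.06]
force: [-1.1, -1.1, -4.6]
grip_width: 0.0424
```

```bash
python3 go.py .5143 -.0506 .0195 3.06
```

```text
clock 23.45 pos [ 0.5139 -0.0505  0.0552] rot [-3.142e+00 -1.000e-03  3.060e+00] q [ 0.03  0.62 -0.06  2.01  0.07  0.51  1.4 ] F [-1.1 -1.1 -4.6] w 0.0424
[-0.009, -0.001, 0.713, -0.0, -0.0, -0.0]
[-0.008, -0.001, 0.713, -0.0, -0.0, -0.0]
```

Call:
move_arm([
  [0,0,0.6,0,0,0],
  [0,0,0.5,0,0,0],
  [0,0,0.25,0,0,0],
  [0,0,0.1,0,0,0],
  [0,0,0,0,0,0],
])

```text
clock: 23.95
position: [0.5145, -0.0508, 0.0208]
tool_rot: [-3.141, 0.0, 3.059]
force: [-0.4, -0.1, -4.7]
grip_width: 0.0425
```

```bash
python3 arc.py
```

```text
23.95 [ 0.5145 -0.0508  0.0208] [-3.141  0.     3.059] F [-0.4 -0.1 -4.7] M [-0.05 -0.03  0.04] w 0.0425
```

Call:
move_arm([
  [0,0,0.06,0,0,0],
  [0,0,0.03,0,0,0],
  [0,0,0,0,0,0],
])

```text
clock: 24.25
position: [0.5149, -0.0509, 0.02]
tool_rot: [-3.141, 0.002, 3.059]
force: [-8.7, -0.4, 26.0]
grip_width: 0.0425
```

```bash
python3 arc.py
```

```text
24.25 [ 0.5149 -0.0509  0.02  ] [-3.141e+00  2.000e-03  3.059e+00] F [-8.7 -0.4 26. ] M [0.05 1.74 0.06] w 0.0425
```

Seated firmly; release.

Call:
move_arm([
  [0,0,-0.03,0,0,0],
  [0,0,0,0,0,0],
  [0,0,0,0,0,0],
], claw=-0.6, force=20)

```text
clock: 24.55
position: [0.5148, -0.0506, 0.0194]
tool_rot: [3.142, 0.001, 3.06]
force: [-0.8, 0.5, -0.7]
grip_width: 0.0685
```

Call:
move_arm([
  [0,0,-0.8,0,0,0],
  [0,0,-1,0,0,0],
  [0,0,-1,0,0,0],
  [0,0,-0.9,0,0,0],
])

```text
clock: 24.95
position: [0.5145, -0.0506, 0.1127]
tool_rot: [3.142, 0.0, 3.059]
force: [0.2, 0.6, 0.4]
grip_width: 0.0683
```

```bash
python3 go.py .5075 -.1405 .11 3.062
python3 - <<'E'
from h import *
crop("scene",150,120,310,300,3.3,"pics/s13.png")
E
```

```text
clock 24.95 pos [ 0.5145 -0.0506  0.1127] rot [3.142 0.    3.059] q [ 0.04  0.52 -0.07  1.98  0.06  0.64  1.42] F [0.2 0.6 0.4] w 0.0683
[-0.004, -0.902, 0.027, 0.0, 0.0, -0.0]
[-0.004, -0.902, 0.027, 0.0, 0.0, -0.0]
[-0.003, -0.902, 0.027, 0.0, 0.0, -0.0]
[-0.002, -0.902, 0.027, 0.0, 0.0, -0.0]
```

View pics/s13.png

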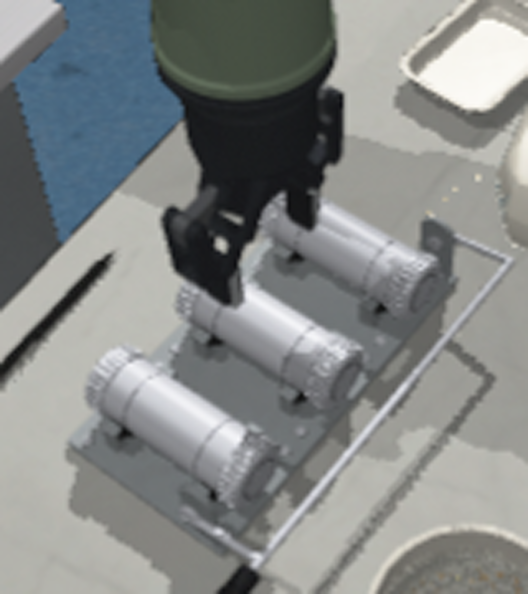

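Tubes 1 and 2 are home, and the bail is back. On to tube 3.

Call:
move_arm([
  [0,-0.9,0,0,0,0],
  [0,-0.9,0,0,0,0],
  [0,-0.9,0,0,0,0],
  [0,-0.9,0.2,0,0,0],
  [0,0,0.8,0,0,0],
])

```text
clock: 25.5
position: [0.5076, -0.1438, 0.0875]
tool_rot: [-3.14, 0.003, 3.056]
force: [-0.0, 1.1, -1.1]
grip_width: 0.0684
```

Call:
move_arm([
  [0,0,1,0,0,0],
  [0,0,0.8,0,0,0],
  [0,0,0,0,0,0],
])

```text
clock: 25.8
position: [0.5057, -0.1399, 0.0395]
tool_rot: [3.141, -0.003, 3.06]
force: [0.2, -0.1, 0.5]
grip_width: 0.0684
```

```bash
python3 go.py .5075 -.1405 .0185 3.062
```

```text
clock 25.8 pos [ 0.5057 -0.1399  0.0395] rot [ 3.141e+00 -3.000e-03  3.060e+00] q [ 0.2   0.66 -0.06  1.99  0.08  0.5   1.57] F [ 0.2 -0.1  0.5] w 0.0684
[-0.076, -0.017, 0.839, 0.0, -0.001, -0.001]
```

Call:
move_arm([
  [-0.03,-0.02,0.5,0,0,0],
  [0,0,0.33,0,0,0],
  [0,0,0,0,0,0],
])

```text
clock: 26.1
position: [0.5075, -0.1408, 0.0202]
tool_rot: [3.142, -0.001, 3.06]
force: [-0.0, 0.5, 0.2]
grip_width: 0.0679
```

Call:
move_arm([
  [0,0,0,0,0,0],
  [0,0,0,0,0,0],
  [0,0,0,0,0,0],
  [0,0,0,0,0,0],
], claw=1, force=40)

```text
clock: 26.5
position: [0.5081, -0.1407, 0.0214]
tool_rot: [3.142, 0.001, 3.06]
force: [-1.0, 1.4, 6.9]
grip_width: 0.0433
```

```bash
python3 arc.py
```

```text
26.5 [ 0.5081 -0.1407  0.0214] [3.142e+00 1.000e-03 3.060e+00] F [-1.   1.4  6.9] M [ 0.35  0.25 -0.04] w 0.0433
```

Call:
move_arm([
  [0,0,-0.3,0,0,0],
  [0,0,-0.8,0,0,0],
  [0,0,-1,0,0,0],
  [0,0,-1,0,0,0],
  [0,0,-1,0,0,0],
], force=80)

```text
clock: 27.0
position: [0.5073, -0.1409, 0.1246]
tool_rot: [-3.142, -0.0, 3.059]
force: [1.3, -0.6, -5.1]
grip_width: 0.0422
```

Call:
move_arm([
  [0,0,-1,0,0,0],
  [0,0,-0.6,0,0,0],
  [0,0,0,0,0,0],
  [0,0,0,0,0,0],
])

```text
clock: 27.4
position: [0.5074, -0.1408, 0.163]
tool_rot: [-3.142, -0.0, 3.059]
force: [0.7, 0.9, -7.3]
grip_width: 0.0426
```

```bash
python3 arc.py; python3 rd.py
```

```text
27.4 [ 0.5074 -0.1408  0.163 ] [-3.142 -0.     3.059] F [ 0.7  0.9 -7.3] M [-0.04 -0.03 -0.05] w 0.0426
27.8 [-0.01  0.04 -6.44] [ 0.013 -0.047 -0.002] sem [0.009 0.009 0.006]
```

Call:
move_arm([
  [1,0,0,0,0,0],
  [1,0,0,0,0,0],
  [-1,0,0,0,0,0],
  [-1,0,0,0,0,0],
  [-1,0,0,0,0,0],
])

```text
clock: 28.3
position: [0.5335, -0.143, 0.1634]
tool_rot: [-3.142, 0.0, 3.059]
force: [-0.6, -0.4, -6.1]
grip_width: 0.0424
```

Call:
move_arm([
  [-1,0,0,0,0,0],
  [1,0,0,0,0,0],
  [1,0,0,0,0,0],
  [1,0,0,0,0,0],
  [1,0,0,0,0,0],
])

```text
clock: 28.8
position: [0.4568, -0.1366, 0.1631]
tool_rot: [-3.142, -0.0, 3.06]
force: [-0.0, 0.6, -6.6]
grip_width: 0.0424
```

Call:
move_arm([
  [-1,0,0,0,0,0],
  [-1,0,0,0,0,0],
  [-1,0,0,0,0,0],
  [-1,0,0,0,0,0],
  [0,0,0,0,0,0],
])

```text
clock: 29.3
position: [0.5601, -0.1447, 0.1629]
tool_rot: [3.141, 0.001, 3.06]
force: [-0.7, 0.2, -6.3]
grip_width: 0.0425
```

Call:
move_arm([
  [0,0,0,0,0,0],
  [0,0,0,0,0,0],
  [0,0,0,0,0,0],
])

```text
clock: 29.6
position: [0.557, -0.145, 0.1634]
tool_rot: [-3.142, -0.0, 3.059]
force: [0.4, -0.8, -6.2]
grip_width: 0.0425
```

```bash
python3 arc.py; python3 rd.py
```

```text
29.6 [ 0.557  -0.145   0.1634] [-3.142 -0.     3.059] F [ 0.4 -0.8 -6.2] M [-0.   -0.02  0.  ] w 0.0425
30.0 [ 0.3 -0.1 -6.2] [-0.007 -0.039 -0.01 ] sem [0.011 0.01  0.006]
```

Call:
move_arm([
  [1,0,0,0,0,0],
  [1,0,0,0,0,0],
  [1,0,0,0,0,0],
  [1,0,0,0,0,0],
  [0,0,0,0,0,0],
])

```text
clock: 30.5
position: [0.4551, -0.1368, 0.1634]
tool_rot: [-3.141, -0.002, 3.059]
force: [0.3, 0.2, -6.6]
grip_width: 0.0426
```

Call:
move_arm([
  [0,0,0,0,0,0],
  [0,0,0,0,0,0],
  [0,0,0,0,0,0],
])

```text
clock: 30.8
position: [0.4584, -0.1367, 0.1633]
tool_rot: [3.142, 0.0, 3.06]
force: [-0.1, 0.2, -6.5]
grip_width: 0.0423
```

```bash
python3 arc.py; python3 rd.py
```

```text
30.8 [ 0.4584 -0.1367  0.1633] [3.142 0.    3.06 ] F [-0.1  0.2 -6.5] M [-0.03 -0.05  0.04] w 0.0423
31.2 [ 0.04  0.12 -6.13] [-0.023 -0.013 -0.009] sem [0.012 0.01  0.006]
```

Call:
move_arm([
  [-1,0,0,0,0.045,0],
  [-1,0,0,0,0.045,0],
  [0,0,0,0,0.045,0],
  [0,0,0,0,0,0],
  [0,0,0,0,0,0],
])

```text
clock: 31.7
position: [0.5062, -0.1406, 0.1587]
tool_rot: [3.141, -0.416, 3.06]
force: [-0.8, 0.4, -6.2]
grip_width: 0.0423
```

Call:
move_arm([
  [0,0,0,0,0,0],
  [0,0,0,0,0,0],
  [0,0,0,0,-0.045,0],
  [0,0,0,0,-0.045,0],
  [0,0,0,0,-0.045,0],
])

```text
clock: 32.2
position: [0.5061, -0.1409, 0.1613]
tool_rot: [-3.141, 0.017, 3.059]
force: [1.1, -0.3, -8.0]
grip_width: 0.0424
```

Call:
move_arm([
  [0,0,0,0,0,0],
  [0,0,0,0,0,0],
])

```text
clock: 32.4
position: [0.5055, -0.141, 0.1612]
tool_rot: [-3.141, 0.009, 3.059]
force: [1.0, -0.7, -5.6]
grip_width: 0.0424
```

```bash
python3 arc.py; python3 rd.py
```

```text
32.4 [ 0.5055 -0.141   0.1612] [-3.141  0.009  3.059] F [ 1.  -0.7 -5.6] M [-0.02  0.06 -0.02] w 0.0424
32.8 [ 0.32 -0.13 -6.19] [ 0.002  0.034 -0.   ] sem [0.01  0.012 0.01 ]
```

Call:
move_arm([
  [0,0,0,0,-0.045,0],
  [0,0,0,0,-0.045,0],
  [0,0,0,0,-0.045,0],
  [0,0,0,0,0,0],
  [0,0,0,0,0,0],
])

```text
clock: 33.3
position: [0.5035, -0.1496, 0.1571]
tool_rot: [-3.119, 0.324, 3.055]
force: [0.3, 0.2, -6.7]
grip_width: 0.0424
```

Call:
move_arm([
  [0,0,0,0,0,0],
  [0,0,0,0,0,0],
  [0,0,0,0,0.045,0],
  [0,0,0,0,0.045,0],
  [0,0,0,0,0.045,0],
])

```text
clock: 33.8
position: [0.504, -0.1488, 0.158]
tool_rot: [-3.121, -0.096, 3.047]
force: [1.0, -0.3, -7.0]
grip_width: 0.0422
```

Call:
move_arm([
  [0,0,0,0,0,0],
  [0,0,0,0,0,0],
])

```text
clock: 34.0
position: [0.504, -0.1487, 0.1561]
tool_rot: [-3.12, -0.091, 3.047]
force: [-0.7, -0.4, -7.2]
grip_width: 0.0424
```

```bash
python3 arc.py; python3 rd.py
```

```text
34.0 [ 0.504  -0.1487  0.1561] [-3.12  -0.091  3.047] F [-0.7 -0.4 -7.2] M [ 0.01 -0.24  0.03] w 0.0424
34.4 [-0.13 -0.11 -6.36] [ 0.036 -0.237 -0.014] sem [0.009 0.012 0.013]
```

```bash
python3 go.py .5075 -.1408 .160 3.06
```

```text
clock 34.4 pos [ 0.5032 -0.1495  0.1571] rot [-3.119 -0.091  3.046] q [ 0.34  0.51 -0.25  1.85  0.19  0.89  1.47] F [ 0.9 -0.1 -6.4] w 0.0422
[-0.129, 0.361, -0.137, -0.007, -0.029, -0.004]
```

Call:
move_arm([
  [-0.13,0.36,-0.14,-0.007,-0.029,-0.004],
  [0,0,0,0,0,0],
  [0,0,0,0,0,0],
])

```text
clock: 34.7
position: [0.5074, -0.1412, 0.1601]
tool_rot: [-3.141, -0.002, 3.059]
force: [-0.4, -0.6, -6.9]
grip_width: 0.0426
```

```bash
python3 go.py .5075 -.1408 .160 3.06; python3 rd.py
```

```text
clock 34.7 pos [ 0.5074 -0.1412  0.1601] rot [-3.141e+00 -2.000e-03  3.059e+00] q [ 0.36  0.47 -0.27  1.92  0.17  0.78  1.48] F [-0.4 -0.6 -6.9] w 0.0426
[-0.004, 0.015, 0.006, -0.0, -0.001, -0.0]
35.1 [-0.03  0.15 -6.18] [0.005 0.025 0.03 ] sem [0.011 0.009 0.009]
```

Call:
move_arm([
  [0,0,0,0,-0.045,0],
  [0,0,0,0,-0.045,0],
  [0,0,0,0,0,0],
  [0,0,0,0,0,0],
  [0,0,0,0,0,0],
])

```text
clock: 35.6
position: [0.5085, -0.1408, 0.16]
tool_rot: [-3.141, 0.279, 3.06]
force: [-0.1, 0.7, -6.9]
grip_width: 0.0426
```

```bash
python3 arc.py; python3 rd.py
```

```text
35.6 [ 0.5085 -0.1408  0.16  ] [-3.141  0.279  3.06 ] F [-0.1  0.7 -6.9] M [0.06 0.5  0.02] w 0.0426
36.0 [ 0.01  0.4  -6.22] [ 0.056  0.548 -0.005] sem [0.013 0.01  0.01 ]
```

Call:
move_arm([
  [0,0,0,0,0.04,0],
  [0,0,0,0,0.03,0],
  [0,0,0,0,0.02,0],
  [0,0,0,0,0,0],
  [0,0,0,0,0,0],
])

```text
clock: 36.5
position: [0.5076, -0.1407, 0.1594]
tool_rot: [-3.142, -0.001, 3.06]
force: [-1.2, 0.2, -6.1]
grip_width: 0.0426
```

```bash
python3 arc.py; python3 rd.py
```

```text
36.5 [ 0.5076 -0.1407  0.1594] [-3.142e+00 -1.000e-03  3.060e+00] F [-1.2  0.2 -6.1] M [ 0.03 -0.12 -0.02] w 0.0426
36.9 [ 0.11 -0.17 -6.4 ] [-0.015 -0.099  0.018] sem [0.013 0.009 0.007]
```

Call:
move_arm([
  [-1,0,0,0,0,0],
  [-1,0,0,0,0,0],
  [1,0,0,0,0,0],
  [1,0,0,0,0,0],
  [0.8,0,0,0,0,0],
])

```text
clock: 37.4
position: [0.4864, -0.139, 0.1596]
tool_rot: [-3.141, -0.003, 3.06]
force: [-0.9, 0.4, -5.6]
grip_width: 0.0426
```

Call:
move_arm([
  [0.6,0,0,0,0,0],
  [0.4,0,0,0,0,0],
  [0.2,0,0,0,0,0],
  [0.1,0,0,0,0,0],
  [0,0,0,0,0,0],
])

```text
clock: 37.9
position: [0.4557, -0.1365, 0.16]
tool_rot: [-3.141, -0.002, 3.06]
force: [-0.1, 0.2, -5.6]
grip_width: 0.0423
```

```bash
python3 arc.py; python3 rd.py
```

```text
37.9 [ 0.4557 -0.1365  0.16  ] [-3.141e+00 -2.000e-03  3.060e+00] F [-0.1  0.2 -5.6] M [-0.04 -0.01 -0.03] w 0.0423
38.3 [-0.03 -0.02 -6.41] [0.003 0.012 0.004] sem [0.01  0.013 0.003]
```

```bash
python3 go.py .501 .287 .15 1.45 .024
```

```text
clock 38.3 pos [ 0.4555 -0.1365  0.1599] rot [-3.141e+00 -2.000e-03  3.060e+00] q [ 0.39  0.4  -0.28  2.04  0.17  0.72  1.49] F [ 0.5 -0.5 -6.4] w 0.0425
[-0.024, 0.946, 0.022, -0.0, -0.0, 0.028]
[0.061, 0.944, 0.022, -0.0, -0.0, 0.028]
[0.145, 0.935, 0.022, -0.0, -0.0, 0.028]
[0.228, 0.919, 0.022, -0.0, -0.0, 0.028]
[0.309, 0.895, 0.022, -0.0, -0.0, 0.028]
[0.388, 0.863, 0.022, -0.0, -0.0, 0.028]
[0.463, 0.825, 0.022, -0.0, -0.0, 0.028]
[0.535, 0.781, 0.022, -0.0, -0.0, 0.028]
[0.603, 0.73, 0.022, -0.0, -0.0, 0.028]
[0.665, 0.673, 0.022, -0.0, -0.0, 0.028]
[0.723, 0.611, 0.022, -0.0, -0.0, 0.028]
[0.775, 0.544, 0.022, -0.0, -0.0, 0.028]
[0.82, 0.473, 0.022, -0.0, -0.0, 0.028]
[0.859, 0.397, 0.022, -0.0, -0.0, 0.028]
[0.891, 0.319, 0.022, -0.0, -0.0, 0.028]
[0.916, 0.238, 0.022, -0.0, -0.0, 0.028]
[0.934, 0.156, 0.022, -0.0, -0.0, 0.028]
[0.944, 0.072, 0.022, -0.0, -0.0, 0.028]
```

Call:
move_arm([
  [-0.02,0.95,0,0,0,0.028],
  [0.06,0.95,0,0,0,0.028],
  [0.15,0.94,0,0,0,0.028],
  [0.23,0.92,0,0,0,0.028],
  [0.31,0.9,0,0,0,0.028],
])

```text
clock: 38.8
position: [0.4676, -0.0173, 0.1599]
tool_rot: [-3.14, -0.002, 2.616]
force: [0.3, 0.0, -7.1]
grip_width: 0.0423
```

Call:
move_arm([
  [0.39,0.86,0,0,0,0.028],
  [0.46,0.83,0,0,0,0.028],
  [0.54,0.78,0,0,0,0.028],
  [0.6,0.73,0,0,0,0.028],
  [0.67,0.67,0,0,0,0.028],
])

```text
clock: 39.3
position: [0.4789, 0.1006, 0.1599]
tool_rot: [-3.14, -0.001, 2.176]
force: [0.8, 0.4, -7.2]
grip_width: 0.0427
```

```bash
python3 go.py .501 .287 .15 1.45 .024
```

```text
clock 39.3 pos [0.4789 0.1006 0.1599] rot [-3.140e+00 -1.000e-03  2.176e+00] q [-0.24  0.41 -0.11  2.01  0.07  0.72  0.21] F [ 0.8  0.4 -7.2] w 0.0427
[0.703, 0.621, 0.049, -0.0, -0.0, 0.029]
[0.757, 0.555, 0.049, -0.0, -0.0, 0.029]
[0.804, 0.484, 0.049, -0.0, -0.0, 0.029]
[0.844, 0.409, 0.049, -0.0, -0.0, 0.029]
[0.878, 0.331, 0.049, -0.0, -0.0, 0.029]
[0.904, 0.25, 0.049, -0.0, -0.0, 0.029]
[0.923, 0.167, 0.049, -0.0, -0.0, 0.029]
[0.935, 0.082, 0.049, -0.0, -0.0, 0.029]
```

Call:
move_arm([
  [0.7,0.62,0,0,0,0.029],
  [0.76,0.55,0,0,0,0.029],
  [0.8,0.48,0,0,0,0.029],
  [0.84,0.41,0,0,0,0.029],
  [0.88,0.33,0,0,0,0.029],
])

```text
clock: 39.8
position: [0.4922, 0.2169, 0.1597]
tool_rot: [-3.139, -0.0, 1.721]
force: [-0.2, 0.4, -5.8]
grip_width: 0.0428
```

Call:
move_arm([
  [0.9,0.25,0,0,0,0.029],
  [0.92,0.17,0,0,0,0.029],
  [0.9,0.08,0,0,0,0.029],
  [0,0,0,0,0,0],
])

```text
clock: 40.2
position: [0.4998, 0.2883, 0.1595]
tool_rot: [-3.139, -0.001, 1.452]
force: [-0.5, -0.3, -7.4]
grip_width: 0.0426
```

```bash
python3 go.py .501 .287 .09 1.45 .015;python3 - <<'E'
from h import *
crop("scene",230,60,350,190,4,"pics/s20.png",[[.500,.2867,.003]])
crop("top",60,100,400,255,2.3,"pics/t20.png")
E
```

```text
clock 40.2 pos [0.4998 0.2883 0.1595] rot [-3.139e+00 -1.000e-03  1.452e+00] q [-0.67  0.53  0.06  1.8  -0.05  0.81 -0.7 ] F [-0.5 -0.3 -7.4] w 0.0426
[-0.01, 0.012, 0.556, -0.0, -0.0, 0.0]
[-0.009, 0.012, 0.556, -0.0, -0.0, 0.0]
[-0.009, 0.011, 0.556, -0.0, -0.0, 0.0]
[-0.009, 0.011, 0.556, -0.0, -0.0, 0.0]
[-0.009, 0.011, 0.556, -0.0, -0.0, 0.0]
```

View pics/s20.png

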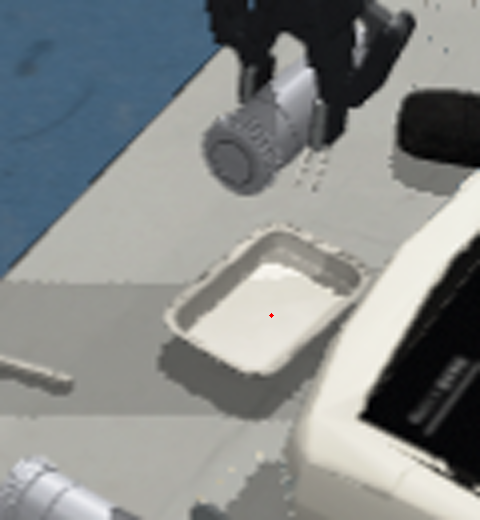

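View pics/t20.png

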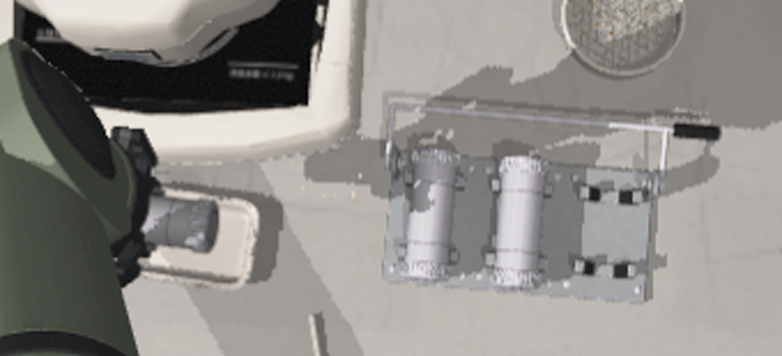

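Call:
move_arm([
  [-0.01,0.01,0.6,0,0,0],
  [-0.01,0.01,0.6,0,0,0],
  [-0.01,0.01,0.6,0,0,0],
  [-0.01,0.01,0.5,0,0,0],
  [0,0,0.3,0,0,0],
])

```text
clock: 40.8
position: [0.5009, 0.2827, 0.0938]
tool_rot: [-3.138, 0.001, 1.451]
force: [0.1, 0.8, -6.6]
grip_width: 0.0427
```

Call:
move_arm([
  [0,0,0.15,0,0,0],
  [0,0,0,0,0,0],
  [0,0,0,0,0,0],
  [0,0,0,0,0,0],
])

```text
clock: 41.2
position: [0.5013, 0.2837, 0.0916]
tool_rot: [-3.14, -0.0, 1.451]
force: [-0.3, -0.7, -6.3]
grip_width: 0.0427
```

```bash
python3 go.py .501 .287 .09 1.45 .015;python3 - <<'E'
from h import *
p=[[.501,.287,.1055]]
crop("scene",230,60,350,190,4,"pics/s21.png",p)
crop("top",60,100,400,255,2.3,"pics/t21.png",p)
E
```

```text
clock 41.2 pos [0.5013 0.2837 0.0916] rot [-3.14  -0.     1.451] q [-0.65  0.63  0.05  1.84 -0.05  0.67 -0.69] F [-0.3 -0.7 -6.3] w 0.0427
[0.128, -0.028, 0.064, -0.001, -0.0, 0.0]
```

View pics/s21.png

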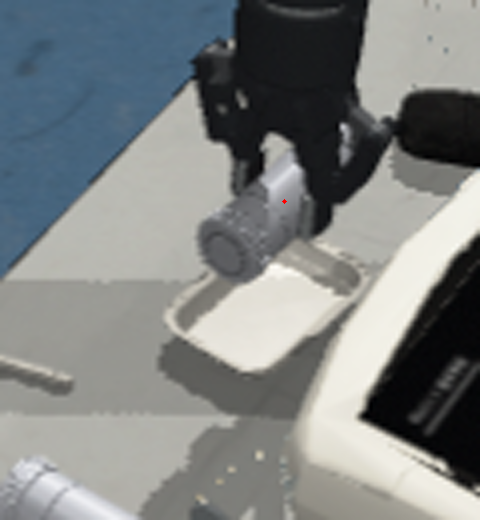

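View pics/t21.png

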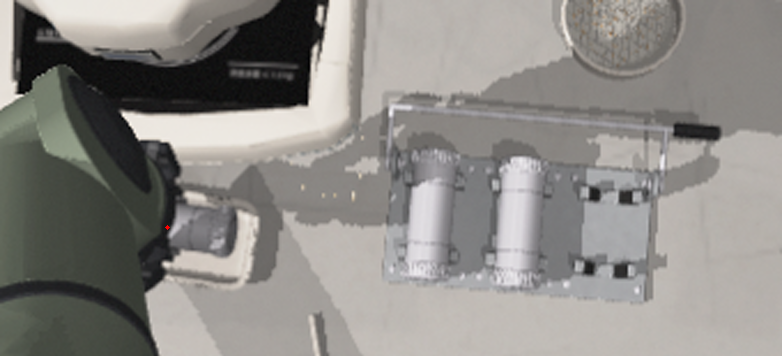

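Call:
move_arm([
  [0.13,-0.02,0.04,0,0,0],
  [0,0,0,0,0,0],
  [0,0,0,0,0,0],
  [0,0,0,0,0,0],
  [0,0,0,0,0,0],
])

```text
clock: 41.8
position: [0.5009, 0.2868, 0.09]
tool_rot: [-3.139, 0.0, 1.451]
force: [-0.0, -0.0, -6.9]
grip_width: 0.0424
```

```bash
python3 arc.py
python3 - <<'E'
from fit import *
q=[.5140,-.0510,-.0773]
for a in(2.2,2.3,2.4,2.5,2.55): 
    print(a,proj("top",W(q,grip(a,-.168))),proj("scene",W(q,grip(a,-.168))))
crop("scene",140,200,260,310,5,"pics/s22.png",[W(q,grip(a,-.168))[0] for a in(2.2,2.5)])
crop("top",300,130,390,220,6,"pics/t22.png",[W(q,grip(a,-.168))[0] for a in(2.2,2.5)])
E
```

```text
41.8 [0.5009 0.2868 0.09  ] [-3.139  0.     1.451] F [-0.  -0.  -6.9] M [-0.04 -0.02 -0.  ] w 0.0424
2.2 [[363.13439032 156.53734823]] [[217.80687886 297.1087295 ]]
2.3 [[362.72334945 155.9891434 ]] [[218.94581396 298.87912459]]
2.4 [[362.28603496 155.68791837]] [[219.87040861 300.52097078]]
2.5 [[361.82731434 155.63304602]] [[220.57327298 302.01771047]]
2.55 [[361.5914684  155.69709555]] [[220.84005674 302.70710507]]
```

View pics/s22.png

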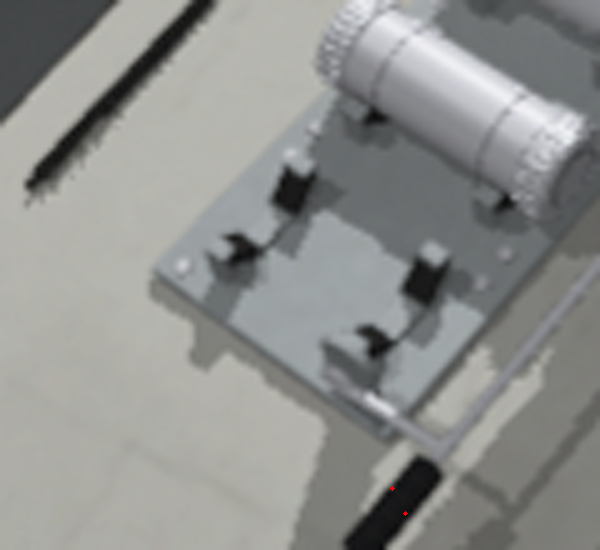

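View pics/t22.png

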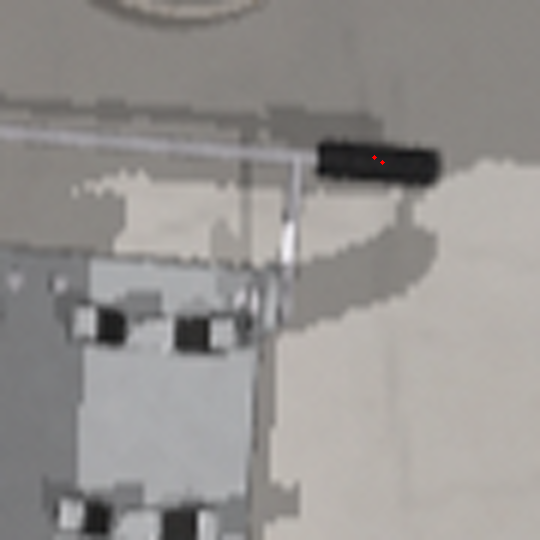

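Run:
```python
from fit import *
from scipy.optimize import least_squares
def tri(t,s):
    r=least_squares(lambda X:np.r_[proj("top",X)[0]-t,proj("scene",X)[0]-s],[.55,-.2,.06]); return r.x,r.fun.round(2)
a=tri([351.8,199.8],[186.9,259.5]); b=tri([353,156.5],[226.4,292.6])
print(a,b, b[0]-a[0])
crop("scene",140,180,330,330,4.2,"pics/s23.png")
crop("top",210,130,390,200,4.4,"pics/t23.png")
```

```text
(array([ 0.50309953, -0.19636451,  0.07205926]), array([-0.58, -0.55, -0.7 ,  0.11])) (array([ 0.60474358, -0.20546972,  0.05178731]), array([-0.25, -0.26, -0.3 ,  0.05])) [ 0.10164405 -0.00910521 -0.02027196]
```

View pics/s23.png

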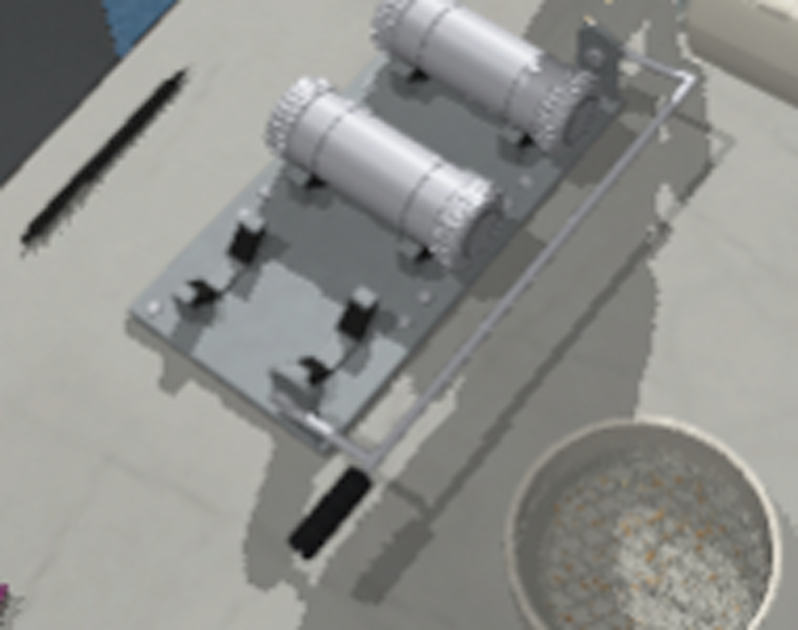

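View pics/t23.png

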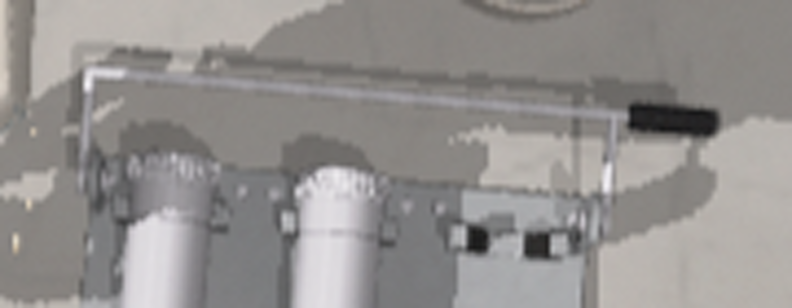

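Run:
```python
from fit import *
from scipy.optimize import least_squares
def tri(t,s):
    r=least_squares(lambda X:np.r_[proj("top",X)[0]-t,proj("scene",X)[0]-s],[.55,-.2,.06]); return r.x,r.fun.round(2)
print(tri([230.5,146.8],[304.3,199.0]))
print("left shut",tri([210+70/4.4,150+174/4.4],[150+496/4.2,160+54/4.2]))
print("right",tri([210+614/4.4,130+117/4.4],[140+372/4.2,180+465/4.2]))
o=bot.observe();print(o["clock"],o["position"],o["qd"].round(4))
```

```text
(array([0.62697194, 0.07704122, 0.05046688]), array([-0.14, -0.19, -0.23,  0.05]))
left shut (array([0.52489604, 0.08491362, 0.07216395]), array([-0.2 , -0.25, -0.33,  0.07]))
right (array([ 0.60504306, -0.19844894,  0.04768244]), array([-0.15, -0.16, -0.18,  0.03]))
42.0 [0.50096221 0.2867988  0.09004473] [-0.0011  0.0004 -0.0012 -0.0016  0.0014 -0.0022  0.002 ]
```

```bash
python3 -c "
from workcell import workorder
print(workorder.job_done())"
```

```text
the job is handed in; nothing more can be done
None
```

The rattling tube is tube_3, on the right. I handed the job in at about 42 s with tube_3 held level and still over the middle of the white tray. By the arm's pose readings its centre is about 10 cm above the tray floor.

**Bail:** it is right back. I felt the stop at 27 N, and the bar measured about 48–52 mm high in the pictures, where the stop puts it at 51 mm.

**Tubes:** I lifted and shook each one from left to right. Tubes 1 and 2 look home in their own nests in the last pictures, and I touched nothing else.

**Checks that did not agree at first:**
- **First shake inconclusive:** the moment readings after tube_3's first shake showed no clear shift, just like tubes 1 and 2. So those readings do not rule out tubes 1 and 2.
- **What settled it:** tipping tube_3 and shaking it again moved the moment by 0.11–0.12 N m, against about 0.14 N m expected for the ball. At 6.2–6.4 N it was also heavier than any empty tube can be (6.0 N). I did not tip tubes 1 and 2.
- **Wrist limit:** one of the tips of tube_3 went as far as the arm could reach, which left the tool slightly off level. I corrected it before moving to the tray.

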